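# Warm the culture dishes upside down

### The arm

A 6-joint arm with a two-finger parallel gripper is mounted at the origin on the work surface. World frame = base frame: x ahead of the robot, y to its left, z up, the work surface at z = 0. Lengths are in mm, angles in rad, forces in N, time in s.
With the tool pointing down it reaches from about 400 to 925 mm from the base axis. Payload 12.5 kg.
Tool frame: the origin (TCP) lies at the very end of the fingers, on their centre line; the grasp point (between the pads) lies env.grip_point_offset behind it (env.grip_point_offset is the distance from the TCP to the grasp point, in mm); y points along the fingers, z is the direction in which the jaws open and shut, and the axes are right-handed (so a half turn about y gives the same grasp; the last joint's range is limited). The gripper opens to 95 mm and grips with 3 to 60 N. Pads are 20 mm wide; open, the fingers measure 119 mm over their backs; the gripper's body (75 mm by 180 mm) begins 59 mm behind the grasp point.
Start: joints at [-1.375, 0.491, 1.559, -0, 1.092, -0.106], TCP at [185.798, -596.765, 191.561] pointing down, gripper open.
Joint ranges: [-3.1, 3.1], [-0.84, 2.19], [0.05, 2.79], [-1.13, 4.28], [0.06, 2.93], [-2.69, 2.69]. Speed limits (rad/s): [2.22, 2.22, 2.79, 3.14, 3.14, 3.14].

### API

Orientations are given as [roll, pitch, yaw] about the fixed x, y, z axes, in that order (R = Rz(yaw) Ry(pitch) Rx(roll)).
In Python, from cell import readout, read_camera, env, nets gives the robot as it stands.
- The arm moves only by the tool apply_moves, never from a script. Its argument "increments" is a list of rows, each a list of 3 entries, a list of its own where there are three numbers: the shift along the tool's x, y, z in cm, then the turn, a rotation vector about the tool's x, y, z in degrees, then the finger opening in cm, from 0 to 9.51. A call has exactly 5 rows; each row shifts and turns the pose as measured when the row begins, along the tool's axes as they then stand; what a row does not reach is not made up. A row lasts 1/8 s, in which the tool goes at most 62.5 mm and 10.7 degrees, less where a joint would pass 70% of its speed; a pose out of reach is approached as far as the arm can. A call with a gripper value outside its range is refused whole. The fingers move at their own pace and stop on an object; the grip force is fixed at half the most. Time passes only in rows, so rows that do not move let the fingers close, or fill a call up. It gives the time, the measured TCP pose, the force and the opening at its end, in the units of the state.
- readout.state(): the state, without advancing time (a new reading comes with each control period).
- read_camera(name): name is "scene" or "top" or "wrist"; returns a dict with "img" (480x640x3 uint8, red, green, blue), "vfov" (degrees; the focal length in pixels is half the picture's height over the tangent of half this angle, whatever the lens; pixels are square), "cx", "cy" (the principal point, pixels), "rvec" (rotation vector, rad) and "tvec" (3), from world to camera coordinates, as OpenCV has them; the wrist camera has in their place "mount" (4x4, takes a point from camera to tool coordinates, whose origin is the TCP and whose axes are the tool frame's). Camera axes: x right, y down, z forward; pixel columns grow to the right and rows downward; lengths in mm; the calibration is good to about 2 mm. A picture is of the moment at which its call begins: read the wrist's pose just before it. There is no depth.
- env.job_done(): hands the job in, once; it reports no verdict.
Trained networks look in a picture, given as the dict that the camera call returned (one of the last four; its "shot" number tells which), for a name from the list of things; names that differ only in an ending like _2 or _b are one class to them, and where a whole thing is asked for, a point or a joint stands for the part that bears it (a point fixed in the world has none). Each returns a list of dicts, best first, with "confidence" (0 to 1); they miss things now and then, are a little off and sometimes report something else, mostly with a low value. They report only what shows in the picture. A call takes as long as a camera call. They do not tell look-alikes from the thing itself.
- nets.look_for(picture, thing): "point" ([x, y, z] in mm, in the coordinates of the camera as it stood for that picture, good to about 4 mm: the middle of the surface that is visible of it).
- nets.mark_of(picture, thing): "point" ([x, y, z] in mm, in the coordinates of the camera as it stood for that picture, good to about 4 mm: a listed point, or the origin of a listed thing).
The state is a dict: "t": time; "joints": joint angles; "qvel": joint speeds; "tau": joint torques, N m; "eef_pos": TCP position; "tcp_rot": TCP orientation; "ft_force": force on the tool from outside, world axes, zero at the start; "moment": the same for the moment, N m; "opening": opening from 0.0 (shut) to 1.0 (fully open).
Only numpy, scipy, OpenCV 4.12 (cv2) and the standard library are available. Lean on these libraries where they do the work, as an engineer would, in place of code of your own. Each camera call takes 0.05 s, during which the arm holds its last target. There are 200 camera calls.

### The job

Push in and turn the warming plate's selector from off to one dot, then put every red culture dish, lid up, into its own well of the blue carry case, close the lid, slide the orange catch fully home and tug the lid upwards by its blue lip until the front of the case starts to lift with it, to be sure that the latch holds. Only then turn the case over by its carry handle and lay it upside down, flat in the middle of the dark plate, with the dishes still in their wells. Last, push and turn the selector on to two dots, letting it spring back out each time, and leave the other things on the bench where they are.

Things in the scene. Friction and masses are not known exactly. Their poses are not given: they have to be found in the camera images.
- plate_mid (a point): centre of the dark top plate (216 by 250 mm, 56 mm above the bench) of the fixed cream warming plate, which is 300 (x) by 270 (y) mm; a 42 mm high control strip, 80 mm wide, with the black selector knob runs along its front (-x) side. x of this point points from the strip to the back
- selector (a joint): angle of the black selector knob, rad, growing clockwise seen from above. Locks at 0 (off, black square), 0.785 (one dot), 1.571 (two dots), 2.356 (three dots). At 0 its bar and white pointer lie along +x of plate_mid. Turns only while pushed down 5 mm or more; let go within about 0.1 rad of a position it springs up again, else it stays down
- plunger (a joint): how far the selector knob is pushed in, m: 0 sprung out, 0.007 fully in. The spring takes 3 N to start and 6.5 N fully in; unlocked from 0.005 on
- knob_grip (a point): on the selector's vertical axis, at mid-height of its grip bar, 72.5 mm above the bench at rest; the bar is 46 mm long, 14 mm thick, 24 mm tall; under it a round skirt 48 mm across, 10 mm thick, its underside 8.5 mm above the control strip at rest. Turns with the knob: x points along the bar to the white pointer
- case: blue carry case, base 106 (x) by 190 (y) by 20 mm (the rim), walls 4 mm, 28 mm thick with the lid shut, about 0.65 kg; origin at the centre of its underside, z up, carry handle on its -x side, lid hinge along its +x upper edge. Besides the handle, the lid's lip (y = -78 mm) and the orange catch (y = +78 mm open, +64 latched) stick out on the -x side
- case_mid (a point): middle of the closed case, 14 mm above its underside; axes as case. Inside the case a grey insert (top 10 mm above the underside) has four square wells, 46 by 46 mm, 6 mm deep (floor 4 mm above the underside), centred at x = -24.5 or +24.5 and y = -45 or +45 mm in the case frame
- handle_bar (a point): middle of the handle's round black bar, 10 mm thick, 68 mm long along y of the case; its axis is 38 mm out from the case's -x face and 14 mm above the case's underside; the handle's arms are at y = -32 and +32 mm. The bar can turn between the fingers; with the case hung from it the hinge edge is lowest, 144 mm below the bar
- lid (a joint): opening angle of the clear lid, rad: 0 shut, 1.9 to 2.15 as it stands open, 2.3 at most; hinge parallel to y of the case at x = +53, z = 20 mm in the case frame. The lid is 106 (hinge to free edge) by 190 by 8 mm. Friction holds it near upright; pushed well past upright towards the handle it falls shut onto the rim
- lid_lip (a point): centre of the blue pull lip on the lid's free edge: 24 mm wide (y), sticking out 24 mm (x), 10 mm tall; with the lid shut it is at x = -65, y = -78, z = 23 mm in the case frame and can be pinched from its two sides from above
- catch (a joint): travel of the orange sliding catch, m: 0 open, 0.014 fully home; slides along -y of the case (towards the handle) against 1 N of friction and stays where left. Latches a shut lid from 0.010 on; slide it only with the lid shut. Its knob, 16 (x) by 22 (y) by 18 mm (z), is centred in the case frame at x = -64, z = 14 mm, y = +78 mm less the travel
- bolt: steel tongue of the catch, 5 mm thick; when the catch is home it lies over the keeper
- keeper: steel loop on the lid's free edge that the tongue passes over; about 2 mm of play before the latch takes the load
- dish0: one of two to four sealed culture dishes (the list may hold None: that dish is not there today): a round clear dish with a red bed, 40 mm across and 14 mm tall, 25 g, standing lid up on the bench; origin at the centre of its underside, z up through its lid
- dish1: one of two to four sealed culture dishes (the list may hold None: that dish is not there today): a round clear dish with a red bed, 40 mm across and 14 mm tall, 25 g, standing lid up on the bench; origin at the centre of its underside, z up through its lid
- dish2: one of two to four sealed culture dishes (the list may hold None: that dish is not there today): a round clear dish with a red bed, 40 mm across and 14 mm tall, 25 g, standing lid up on the bench; origin at the centre of its underside, z up through its lid
- dish3: one of two to four sealed culture dishes (the list may hold None: that dish is not there today): a round clear dish with a red bed, 40 mm across and 14 mm tall, 25 g, standing lid up on the bench; origin at the centre of its underside, z up through its lid
- marker: orange-capped white marker, 130 mm long, lying; bystander, leave alone
- highlighter: yellow highlighter with black cap, 130 mm long, lying; bystander, leave alone
- eyepiece: black eyepiece standing, 33 mm across, 53 mm tall; bystander, leave alone
- canister: black canister, 44 mm across, 55 mm tall; bystander, leave alone
- oil: amber oil bottle, 28 mm across, 62 mm tall; bystander, leave alone
- slidebox: green slide box, 87 by 102 by 32 mm; bystander, leave alone
- dropper: small glass dropper bottle, 22 mm across, 64 mm tall; bystander, leave alone
There are look-alikes about, which are no part of the job. Leave any yellow look-alike of the dish1 alone.

How it is judged (in metres and radians):
On the way, in this order (a step that is already met when the one before it is completed fails the run):
1. the selector is at one dot and sprung out again (value of joint selector between 0.615398 and 0.955398 rad and value of joint plunger below 0.002 m), for 0.2 s.
2. every dish stands flat, lid up, in a well of the case (x of dish0 in the frame of case between -0.05 and 0.05 m and y of dish0 in the frame of case between -0.072 and 0.072 m and z of dish0 in the frame of case between 0.001 and 0.0085 m and angle between each of dish0, dish1, dish2, dish3's own z axis and vertical below 0.15 rad and x of dish1 in the frame of case between -0.05 and 0.05 m and y of dish1 in the frame of case between -0.072 and 0.072 m and z of dish1 in the frame of case between 0.001 and 0.0085 m and x of dish2 in the frame of case between -0.05 and 0.05 m and y of dish2 in the frame of case between -0.072 and 0.072 m and z of dish2 in the frame of case between 0.001 and 0.0085 m and x of dish3 in the frame of case between -0.05 and 0.05 m and y of dish3 in the frame of case between -0.072 and 0.072 m and z of dish3 in the frame of case between 0.001 and 0.0085 m), for 0.2 s.
3. the lid is shut and the catch is home over it (value of joint lid below 0.05 rad and value of joint catch above 0.01 m), for 0.2 s.
4. the latch has been tugged: with the case still right way up, the lid pulled up against the catch (over 1 N) and stayed shut (all of step 3 and contact force between bolt and keeper above 1 N and angle between case's own z axis and vertical below 0.4 rad and contact force between the fingers and lid above 0.5 N), for 0.2 s.
5. the case lies upside down, flat in the middle of the plate (all of step 3 and angle between case's own z axis and vertical above 3 rad and horizontal distance between case_mid and plate_mid below 0.05 m and height (world z) of case_mid between 0.062 and 0.077 m), for 0.2 s.
6. the selector is at two dots and sprung out again (value of joint selector between 1.4008 and 1.7408 rad and value of joint plunger below 0.002 m), for 0.2 s.
At the end, for the whole second after the job is handed in: Selector at two dots (within 0.17 rad) and sprung out; case at rest, upside down and flat (0.14 rad) on the plate, middles within 50 mm; lid shut (under 0.05 rad), catch home (10 mm or more); every dish in a well, upside down with the case (all of step 5 and all of step 6 and linear speed of case below 0.02 m/s and x of dish0 in the frame of case between -0.05 and 0.05 m and y of dish0 in the frame of case between -0.072 and 0.072 m and z of dish0 in the frame of case between 0.001 and 0.0085 m and angle between each of dish0, dish1, dish2, dish3's own z axis and vertical above 2.95 rad and x of dish1 in the frame of case between -0.05 and 0.05 m and y of dish1 in the frame of case between -0.072 and 0.072 m and z of dish1 in the frame of case between 0.001 and 0.0085 m and x of dish2 in the frame of case between -0.05 and 0.05 m and y of dish2 in the frame of case between -0.072 and 0.072 m and z of dish2 in the frame of case between 0.001 and 0.0085 m and x of dish3 in the frame of case between -0.05 and 0.05 m and y of dish3 in the frame of case between -0.072 and 0.072 m and z of dish3 in the frame of case between 0.001 and 0.0085 m); the robot touches nothing.
It fails at once if the case is tipped on edge or over while the catch is not home (angle between case's own z axis and vertical above 0.7 rad and value of joint catch below 0.009 m).
It fails at once if another thing on the bench is displaced by more than 30 mm (distance of any of marker, highlighter, eyepiece, canister, oil, slidebox, dropper from where it was at the start of the episode above 0.03 m).
Of dish0, dish1, dish2, dish3 only 2 to 4 are there at a start; the rules pass over those that are not, and their reading is None.
At some moment in a run one of dish0, dish1, dish2, dish3 may be knocked a few centimetres aside while the robot is not near it.
It also fails if it takes over 210 s, if anything falls off the work surface, if the arm or the gripper's body presses on something with over 40 N, if the wrist force passes 120 N, or if a joint passes its speed limit or range.

## Working session

There is one attempt and no reset: what is moved stays moved. The work goes in short steps, Python scripts to look and compute and a tool call to move; the robot and the scene stay as the last step left them, time stands still between calls to the robot, and variables do not carry over. Pictures are saved under pics/ and viewed, about 12 in all and at most 16, crops included, and the job is handed in when it is done.

Besides the shell and the picture viewer there is one more tool, called by a JSON object that holds its "fn" and its "kwargs", one argument or row to a line. apply_moves: Moves the arm, as the interface text tells. Its arguments: {"type":"object","properties":{"increments":{"type":"array"}},"required":["increments"]}

```bash
ls; mkdir -p pics; cat > h.py <<'E'
import numpy as np, cv2
from scipy.spatial.transform import Rotation as R
from cell import readout, read_camera, env, nets
def st(): return readout.state()
def tool(s=None):
    s=s or st(); T=np.eye(4); T[:3,:3]=R.from_euler('xyz',s['tcp_rot']).as_matrix(); T[:3,3]=s['eef_pos']; return T
def cam2w(p,T=None):
    if 'mount' in p: return (tool() if T is None else T)@np.array(p['mount'])
    M=np.eye(4); M[:3,:3]=R.from_rotvec(np.ravel(p['rvec'])).as_matrix(); M[:3,3]=np.ravel(p['tvec']); return np.linalg.inv(M)
def f(p): return 240/np.tan(np.radians(p['vfov'])/2)
def pix(p,M,w):
    c=np.linalg.inv(M)@np.r_[w,1]; return c[:2]/c[2]*f(p)+[p['cx'],p['cy']]
def ray(p,M,uv,z):
    d=M[:3,:3]@np.r_[(np.array(uv)-[p['cx'],p['cy']])/f(p),1]; o=M[:3,3]; return o+d*(z-o[2])/d[2]
def shot(name):
    T=tool(); p=read_camera(name); return p,cam2w(p,T)
def find(p,M,thing,fn='mark_of',n=5,c=0.2):
    return [(round(d['confidence'],2),(M@np.r_[d['point'],1])[:3].round(1).tolist()) for d in getattr(nets,fn)(p,thing)[:n] if d['confidence']>c]
def save(p,name,crop=None,k=1):
    i=p['img']
    if crop: i=i[crop[1]:crop[3],crop[0]:crop[2]]
    if k!=1: i=cv2.resize(i,None,fx=k,fy=k,interpolation=cv2.INTER_CUBIC)
    cv2.imwrite('pics/'+name,i[:,:,::-1])
E
python3 - <<'E'
from h import *
print(st(),env.grip_point_offset)
for n in ['top','scene']:
    p,M=shot(n); save(p,n+'0.png'); print(n,M[:3,3].round(),p['vfov'],p['cx'],p['cy'])
    for t in ['plate_mid','knob_grip','case','case_mid','handle_bar','lid_lip','catch','dish0','marker','highlighter','eyepiece','canister','oil','slidebox','dropper']:
        print(t,[(r[0],r[1],pix(p,M,r[1]).round().tolist()) for r in find(p,M,t)])
E
```

```text
pics
{'t': 0.0, 'joints': array([-1.37458595e+00,  4.91526429e-01,  1.55947095e+00, -1.86694089e-05,
        1.09167315e+00, -1.05628025e-01]), 'qvel': array([-1.62687405e-04,  6.20267173e-04, -6.59152697e-04, -3.47183341e-04,
       -7.43211580e-04,  6.17879733e-05]), 'tau': array([-3.45062304e-03, -6.12656951e+01, -2.58184254e+01,  6.91334903e-02,
        4.82185779e-02, -5.14414000e-05]), 'eef_pos': array([ 185.74419762, -596.47507287,  190.97493399]), 'tcp_rot': array([-1.57186995e+00,  9.71771984e-05, -2.83974568e+00]), 'ft_force': array([ 0.35612597, -0.48505899, -0.32990597]), 'moment': array([ 0.0087888 ,  0.02372989, -0.00904489]), 'opening': 1.0019145217591623} 18.8
top [ 232.   37. 1491.] 50.16195013038421 323.63102647757904 244.90304718781348
plate_mid [(0.83, [553.6, 270.8, 53.9], [249.0, 231.0])]
knob_grip [(0.73, [416.4, 207.9, 72.5], [265.0, 279.0])]
case [(0.62, [535.9, -97.0, -2.8], [374.0, 252.0]), (0.51, [535.9, -92.1, 12.5], [373.0, 251.0])]
case_mid [(0.79, [532.8, -92.9, 12.2], [373.0, 252.0])]
handle_bar [(0.91, [439.5, -101.0, 11.4], [374.0, 283.0]), (0.35, [411.6, 206.1, 71.6], [265.0, 281.0])]
lid_lip [(0.75, [629.7, -171.2, 130.0], [408.0, 211.0])]Traceback (most recent call last):
  File "<stdin>", line 6, in <module>
  File "h.py", line 18, in find
    return [(round(d['confidence'],2),(M@np.r_[d['point'],1])[:3].round(1).tolist()) for d in getattr(nets,fn)(p,thing)[:n] if d['confidence']>c]
                                                                                              ~~~~~~~~~~~~~~~~^^^^^^^^^
ValueError: it knows: bolt, canister, case, case_mid, dish, dropper, eyepiece, handle_bar, highlighter, keeper, knob_grip, lid_lip, marker, oil, plate_mid, slidebox
```

```bash
python3 - <<'E'
from h import *
for n in ['top','scene']:
    p,M=shot(n); save(p,n+'0.png'); print(n,M[:3,3].round(),p['vfov'],p['cx'],p['cy'])
    for t in ['dish','case_mid','handle_bar','lid_lip','knob_grip','plate_mid']+(['marker','highlighter','eyepiece','canister','oil','slidebox','dropper'] if n=='top' else []):
        print(t,[(r[0],r[1],pix(p,M,r[1]).round().tolist()) for r in find(p,M,t,n=8)])
E
```

```text
top [ 232.   37. 1491.] 50.16195013038421 323.63102647757904 244.90304718781348
dish [(0.67, [624.4, -270.1, -2.9], [434.0, 228.0]), (0.65, [569.4, -401.1, -4.9], [477.0, 250.0]), (0.58, [468.5, -292.6, -3.3], [439.0, 280.0]), (0.55, [470.9, -419.4, -1.1], [482.0, 283.0]), (0.5, [549.6, -312.1, -3.8], [447.0, 253.0])]
case_mid [(0.88, [535.9, -92.6, 12.5], [373.0, 251.0])]
handle_bar [(0.98, [442.2, -98.7, 9.9], [373.0, 282.0])]
lid_lip [(0.71, [627.9, -171.6, 130.6], [409.0, 212.0])]
knob_grip [(0.55, [412.0, 204.4, 72.4], [266.0, 281.0])]
plate_mid [(0.86, [556.1, 272.1, 55.5], [249.0, 230.0])]
marker []
highlighter [(0.64, [741.2, -156.3, 0.7], [398.0, 187.0])]
eyepiece [(0.49, [694.0, -282.2, 1.9], [439.0, 205.0])]
canister [(0.82, [713.6, 44.2, 2.5], [332.0, 190.0])]
oil [(0.53, [523.3, -484.7, 0.5], [505.0, 267.0])]
slidebox [(0.78, [463.4, 572.7, 1.4], [146.0, 256.0]), (0.5, [738.9, -154.8, -0.9], [398.0, 188.0])]
dropper [(0.47, [682.2, -408.6, 3.2], [481.0, 213.0]), (0.44, [412.4, 205.0, 72.5], [266.0, 281.0])]
scene [1105. -738.  689.] 53.506314199708314 319.7099280261824 237.9663566649643
dish [(0.97, [566.0, -400.6, -1.5], [194.0, 393.0]), (0.82, [548.0, -303.6, -0.5], [227.0, 358.0]), (0.75, [709.1, 42.0, 0.5], [387.0, 301.0]), (0.72, [622.3, -271.0, -1.2], [266.0, 365.0]), (0.7, [467.3, -417.5, -1.0], [153.0, 373.0]), (0.54, [463.0, -294.2, 2.1], [201.0, 336.0])]
case_mid [(0.89, [533.3, -93.3, 15.6], [290.0, 296.0])]
handle_bar [(0.87, [438.8, -96.2, 12.7], [259.0, 282.0])]
lid_lip [(0.6, [625.6, -172.0, 136.2], [298.0, 285.0])]
knob_grip [(0.74, [405.9, 207.3, 71.9], [324.0, 210.0]), (0.61, [733.5, -152.6, -2.4], [347.0, 356.0]), (0.41, [535.2, -93.7, -2.2], [290.0, 303.0])]
plate_mid [(0.35, [532.5, -90.6, 14.0], [290.0, 296.0])]
```

View pics/top0.png

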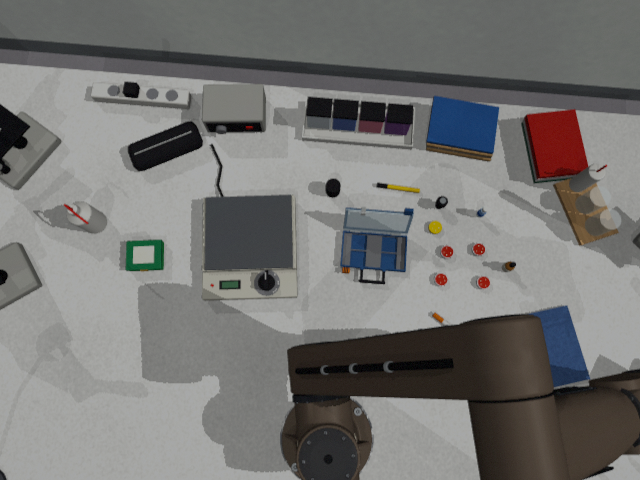

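View pics/scene0.png

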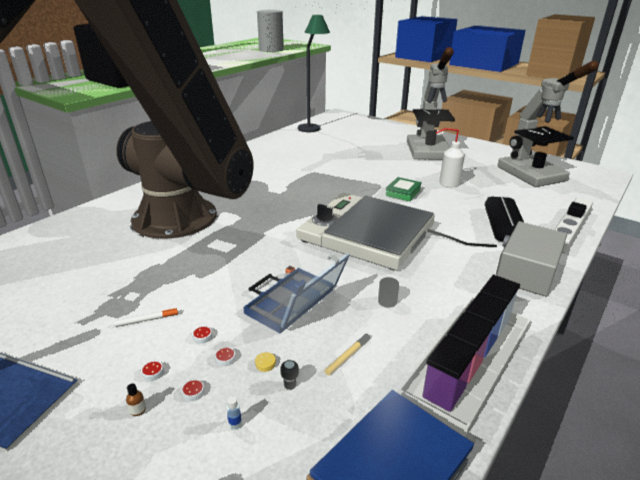

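```bash
cat >> h.py <<'E'
def Rt(yaw): return R.from_euler('xyz',[-np.pi/2,0,yaw])
def plan(wps,opening0=9.5,start=None,show=True):
    """wps: list of (x,y,z,yaw_deg or None or Rotation,opening_cm, n_rows or None). prints rows in groups of 5"""
    T=tool() if start is None else start; p=T[:3,3].copy(); r=R.from_matrix(T[:3,:3]); rows=[]; op=opening0
    for w in wps:
        x,y,z,yaw,o=w[:5]; tgt=np.array([x,y,z],float)
        rt=r if yaw is None else (yaw if isinstance(yaw,R) else Rt(np.radians(yaw)))
        dv=(r.inv()*rt).as_rotvec(); n=int(np.ceil(max(np.linalg.norm(tgt-p)/50,np.degrees(np.linalg.norm(dv))/9.5,1)-1e-6))
        if len(w)>5 and w[5]: n=max(n,w[5])
        d=(tgt-p)/n
        for i in range(n):
            rows.append([(r.inv().apply(d)/10).round(2).tolist(),np.degrees(dv/n).round(1).tolist(),o])
            r=r*R.from_rotvec(dv/n)
        p=tgt;r=rt
    while len(rows)%5: rows.append([[0,0,0],[0,0,0],rows[-1][2]])
    for i in range(0,len(rows),5): print(str(rows[i:i+5]).replace(' ',''))
def s():
    a=st(); print('t',round(a['t'],2),'pos',a['eef_pos'].round(1),'rot',np.degrees(a['tcp_rot']).round(1),'F',a['ft_force'].round(1),'op',round(a['opening'],3),'j',a['joints'].round(2))
E
python3 - <<'E'
from h import *
p,M=shot('wrist'); print(np.array(p['mount']).round(3),p['vfov'],p['cx'],p['cy'])
plan([(440,-350,260,-180+30,9.5),(440,-350,260,-120,9.5)])
E
```

```text
[[   0.       0.971    0.239  -67.307]
 [   0.      -0.239    0.971 -192.769]
 [   1.       0.      -0.       0.567]
 [   0.       0.       0.       1.   ]] 58.10033880287865 316.9377657752133 239.75222860887527
[[[-3.95,-0.86,-2.0],[-0.0,-1.6,0.0],9.5],[[-4.0,-0.86,-1.89],[-0.0,-1.6,0.0],9.5],[[-4.06,-0.86,-1.78],[-0.0,-1.6,0.0],9.5],[[-4.1,-0.86,-1.67],[-0.0,-1.6,0.0],9.5],[[-4.15,-0.86,-1.55],[-0.0,-1.6,0.0],9.5]]
[[[-4.19,-0.86,-1.44],[-0.0,-1.6,0.0],9.5],[[-4.23,-0.86,-1.32],[-0.0,-1.6,0.0],9.5],[[-4.26,-0.86,-1.2],[-0.0,-1.6,0.0],9.5],[[0.0,0.0,0.0],[0.0,-7.5,0.0],9.5],[[0.0,0.0,0.0],[0.0,-7.5,0.0],9.5]]
[[[0.0,0.0,0.0],[0.0,-7.5,0.0],9.5],[[0.0,0.0,0.0],[0.0,-7.5,0.0],9.5],[[0,0,0],[0,0,0],9.5],[[0,0,0],[0,0,0],9.5],[[0,0,0],[0,0,0],9.5]]
```

```bash
python3 - <<'E'
from h import *
plan([(500,-230,300,0,9.5,20)])
E
```

```text
[[[-2.05,-0.54,-1.28],[-0.0,-8.1,0.0],9.5],[[-2.21,-0.54,-0.98],[-0.0,-8.1,0.0],9.5],[[-2.32,-0.54,-0.66],[-0.0,-8.1,0.0],9.5],[[-2.39,-0.54,-0.32],[-0.0,-8.1,0.0],9.5],[[-2.41,-0.54,0.02],[-0.0,-8.1,0.0],9.5]]
[[[-2.39,-0.54,0.36],[-0.0,-8.1,0.0],9.5],[[-2.31,-0.54,0.69],[-0.0,-8.1,0.0],9.5],[[-2.19,-0.54,1.01],[-0.0,-8.1,0.0],9.5],[[-2.03,-0.54,1.31],[-0.0,-8.1,0.0],9.5],[[-1.82,-0.54,1.59],[-0.0,-8.1,0.0],9.5]]
[[[-1.58,-0.54,1.83],[-0.0,-8.1,0.0],9.5],[[-1.3,-0.54,2.03],[-0.0,-8.1,0.0],9.5],[[-1.0,-0.54,2.2],[-0.0,-8.1,0.0],9.5],[[-0.68,-0.54,2.32],[-0.0,-8.1,0.0],9.5],[[-0.35,-0.54,2.39],[-0.0,-8.1,0.0],9.5]]
[[[-0.0,-0.54,2.41],[-0.0,-8.1,0.0],9.5],[[0.34,-0.54,2.39],[-0.0,-8.1,0.0],9.5],[[0.67,-0.54,2.32],[-0.0,-8.1,0.0],9.5],[[0.99,-0.54,2.2],[-0.0,-8.1,0.0],9.5],[[1.3,-0.54,2.04],[-0.0,-8.1,0.0],9.5]]
```

{"fn": "apply_moves", "kwargs": {
  "increments": [
    [[-2.05,-0.5,-1.3],[0,-8.1,0],9.5],
    [[-2.2,-0.5,-1.0],[0,-8.1,0],9.5],
    [[-2.3,-0.5,-0.7],[0,-8.1,0],9.5],
    [[-2.4,-0.5,-0.3],[0,-8.1,0],9.5],
    [[-2.4,-0.5,0],[0,-8.1,0],9.5]
  ]
}}

```text
t: 2.08
eef_pos: [264.3, -502.4, 216.6]
tcp_rot: [-1.571, 0.0, -2.114]
ft_force: [0.0, 0.4, 0.9]
opening: 0.998
```

{"fn": "apply_moves", "kwargs": {
  "increments": [
    [[-2.4,-0.5,0.4],[0,-8.1,0],9.5],
    [[-2.3,-0.5,0.7],[0,-8.1,0],9.5],
    [[-2.2,-0.5,1.0],[0,-8.1,0],9.5],
    [[-2.0,-0.5,1.3],[0,-8.1,0],9.5],
    [[-1.8,-0.5,1.6],[0,-8.1,0],9.5]
  ]
}}

```text
t: 2.7
eef_pos: [343.2, -406.2, 242.8]
tcp_rot: [-1.571, -0.0, -1.383]
ft_force: [-0.2, -0.4, 0.4]
opening: 1.001
```

{"fn": "apply_moves", "kwargs": {
  "increments": [
    [[-1.6,-0.5,1.8],[0,-8.1,0],9.5],
    [[-1.3,-0.5,2.0],[0,-8.1,0],9.5],
    [[-1.0,-0.5,2.2],[0,-8.1,0],9.5],
    [[-0.7,-0.5,2.3],[0,-8.1,0],9.5],
    [[-0.35,-0.5,2.4],[0,-8.1,0],9.5]
  ]
}}

```text
t: 3.32
eef_pos: [418.9, -307.4, 269.2]
tcp_rot: [-1.571, -0.001, -0.652]
ft_force: [-0.6, -0.3, -0.5]
opening: 0.999
```

{"fn": "apply_moves", "kwargs": {
  "increments": [
    [[0,-0.5,2.4],[0,-8.1,0],9.5],
    [[0.3,-0.5,2.4],[0,-8.1,0],9.5],
    [[0.7,-0.5,2.3],[0,-8.1,0],9.5],
    [[1.0,-0.5,2.2],[0,-8.1,0],9.5],
    [[1.3,-0.5,2.0],[0,-8.1,0],9.5]
  ]
}}

```text
t: 3.95
eef_pos: [493.3, -207.7, 295.5]
tcp_rot: [-1.572, -0.002, 0.079]
ft_force: [0.2, -0.2, -0.3]
opening: 0.998
```

```bash
python3 - <<'E'
from h import *
s()
p,M=shot('wrist'); save(p,'w1.png')
for t in ['dish','case_mid','handle_bar','lid_lip','case','marker']:
    print(t,[(r[0],r[1],pix(p,M,r[1]).round().tolist()) for r in find(p,M,t,n=8)])
plan([(412,206,230,0,9.5)])
E
```

```text
t 3.95 pos [ 493.3 -207.7  295.5] rot [-90.1  -0.1   4.5] F [ 0.2 -0.2 -0.3] op 0.998 j [-0.52  0.27  1.63 -0.    1.24 -2.17]
dish [(0.77, [553.2, -308.4, -0.7], [227.0, 237.0]), (0.75, [468.7, -417.2, -2.7], [132.0, 156.0]), (0.75, [621.6, -272.4, 0.1], [255.0, 295.0]), (0.69, [563.7, -397.9, -2.2], [151.0, 240.0]), (0.66, [466.5, -294.3, -1.3], [242.0, 163.0])]
case_mid [(0.69, [738.0, -155.7, -1.7], [343.0, 387.0]), (0.61, [528.2, -95.3, 14.8], [415.0, 234.0])]
handle_bar [(0.73, [448.4, -93.0, 14.9], [427.0, 162.0])]
lid_lip [(0.87, [627.7, -167.4, 127.9], [350.0, 360.0])]
case [(0.8, [533.2, -97.6, 1.2], [410.0, 235.0])]
marker [(0.7, [520.3, -486.4, 1.4], [71.0, 198.0]), (0.67, [328.3, -330.1, 1.4], [212.0, 25.0])]
[[[-0.56,0.72,4.66],[0.0,0.5,0.0],9.5],[[-0.6,0.72,4.66],[0.0,0.5,0.0],9.5],[[-0.64,0.72,4.65],[0.0,0.5,0.0],9.5],[[-0.67,0.72,4.65],[0.0,0.5,0.0],9.5],[[-0.71,0.72,4.64],[0.0,0.5,0.0],9.5]]
[[[-0.75,0.72,4.64],[0.0,0.5,0.0],9.5],[[-0.78,0.72,4.63],[0.0,0.5,0.0],9.5],[[-0.82,0.72,4.62],[0.0,0.5,0.0],9.5],[[-0.86,0.72,4.62],[0.0,0.5,0.0],9.5],[[0,0,0],[0,0,0],9.5]]
```

View pics/w1.png

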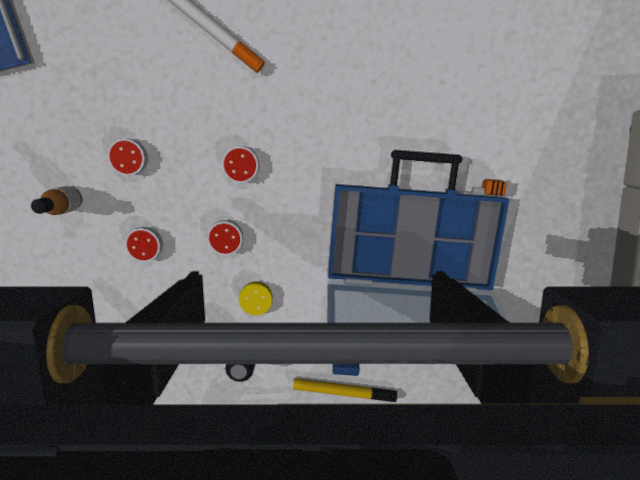

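{"fn": "apply_moves", "kwargs": {
  "increments": [
    [[-0.6,0.7,4.7],[0,0.5,0],9.5],
    [[-0.6,0.7,4.7],[0,0.5,0],9.5],
    [[-0.6,0.7,4.7],[0,0.5,0],9.5],
    [[-0.7,0.7,4.6],[0,0.5,0],9.5],
    [[-0.7,0.7,4.6],[0,0.5,0],9.5]
  ]
}}

```text
t: 4.92
eef_pos: [447.2, 22.6, 258.0]
tcp_rot: [-1.573, -0.002, 0.01]
ft_force: [1.1, 0.6, 0.1]
opening: 0.998
```

{"fn": "apply_moves", "kwargs": {
  "increments": [
    [[-0.8,0.7,4.6],[0,0.5,0],9.5],
    [[-0.8,0.7,4.6],[0,0.5,0],9.5],
    [[-0.8,0.7,4.6],[0,0.5,0],9.5],
    [[-0.9,0.7,4.6],[0,0.5,0],9.5],
    [[0,0,0],[0,0,0],6]
  ]
}}

```text
t: 5.55
eef_pos: [413.6, 211.6, 228.4]
tcp_rot: [-1.573, -0.002, -0.035]
ft_force: [-0.5, 0.0, 0.1]
opening: 0.943
```

```bash
python3 - <<'E'
from h import *
s()
p,M=shot('wrist'); save(p,'w2.png')
for t in ['knob_grip','plate_mid']:
    print(t,[(r[0],r[1],pix(p,M,r[1]).round().tolist()) for r in find(p,M,t,n=8)])
E
```

```text
t 5.55 pos [413.6 211.6 228.4] rot [-90.1  -0.1  -2. ] F [-0.5  0.   0.1] op 0.943 j [ 0.33  0.22  1.88 -0.    1.04 -1.2 ]
knob_grip [(0.55, [410.6, 209.1, 73.5], [314.0, 213.0])]
plate_mid [(0.59, [548.4, 276.8, 56.3], [393.0, 353.0])]
```

View pics/w2.png

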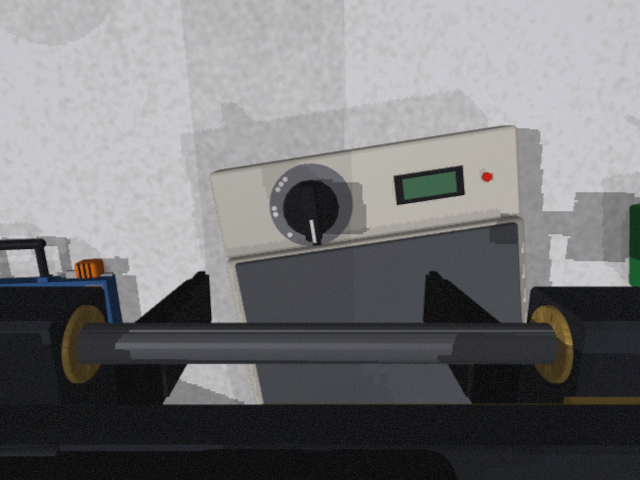

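```bash
python3 - <<'E'
from h import *
p,M=shot('wrist')
print('ring',ray(p,M,(311,204),42), 'bar base skirt', ray(p,M,(311,207),60))
a,b=ray(p,M,(212,172),42),ray(p,M,(515,127),42); d=b-a; print('plate yaw',np.degrees(np.arctan2(-d[0],d[1])),np.linalg.norm(d),a,b)
a,b=ray(p,M,(236,262),56),ray(p,M,(521,222),56); d=b-a; print('plate yaw',np.degrees(np.arctan2(-d[0],d[1])),np.linalg.norm(d),a,b)
y=np.radians(np.degrees(np.arctan2(-d[0],d[1]))); print('mid',(a+b)/2+108*np.array([np.cos(y),np.sin(y),0]))
plan([(411.5,207.5,100,7,4.0)])
E
```

```text
ring [409.52902801 203.62955626  42.        ] bar base skirt [409.18200483 203.91250696  60.        ]
plate yaw 6.18422991207116 262.47089208063886 [378.20984307 118.53893744  42.        ] [349.93497683 379.48242008  42.        ]
plate yaw 6.175631853223195 250.08691845614277 [456.508926   135.62956305  56.        ] [429.60544332 384.26517877  56.        ]
mid [550.43043978 271.56563606  56.        ]
[[[-0.12,4.3,-0.05],[0.0,-3.1,0.1],4.0],[[-0.11,4.3,-0.04],[0.0,-3.1,0.1],4.0],[[-0.11,4.3,-0.04],[0.0,-3.1,0.1],4.0],[[0,0,0],[0,0,0],4.0],[[0,0,0],[0,0,0],4.0]]
```

```bash
python3 - <<'E'
from h import *
plan([(410,204.5,110,6.2,4.0),(410,204.5,64,6.2,4.0,2)])
E
```

```text
[[[-0.16,3.97,-0.15],[0.0,-2.8,0.1],4.0],[[-0.16,3.97,-0.14],[0.0,-2.8,0.1],4.0],[[-0.17,3.97,-0.14],[0.0,-2.8,0.1],4.0],[[0.0,2.3,-0.0],[0.0,0.0,0.0],4.0],[[0.0,2.3,-0.0],[0.0,0.0,0.0],4.0]]
```

{"fn": "apply_moves", "kwargs": {
  "increments": [
    [[-0.2,4.0,-0.15],[0,-2.8,0],4.0],
    [[-0.15,4.0,-0.15],[0,-2.8,0],4.0],
    [[-0.15,4.0,-0.15],[0,-2.8,0],4.0],
    [[0,0,0],[0,0,0],4.0],
    [[0,0,0],[0,0,0],4.0]
  ]
}}

```text
t: 6.38
eef_pos: [413.9, 199.5, 109.3]
tcp_rot: [-1.572, -0.009, 0.102]
ft_force: [-0.3, -0.8, -0.2]
opening: 0.424
```

```bash
python3 - <<'E'
from h import *
s()
p,M=shot('wrist'); save(p,'w3.png',(160,80,480,400),1.8)
print([(r[0],r[1],pix(p,M,r[1]).round().tolist()) for r in find(p,M,'knob_grip',n=8)])
plan([(410,204.5,64,6.2,4.0)])
E
```

```text
t 6.38 pos [413.9 199.5 109.3] rot [-90.1  -0.5   5.8] F [-0.3 -0.8 -0.2] op 0.424 j [ 0.31  0.38  2.05 -0.    0.71 -1.36]
[(0.71, [413.2, 210.1, 71.0], [337.0, 256.0])]
[[[-0.38,4.54,0.51],[0.1,-0.3,0.6],4.0],[[0,0,0],[0,0,0],4.0],[[0,0,0],[0,0,0],4.0],[[0,0,0],[0,0,0],4.0],[[0,0,0],[0,0,0],4.0]]
```

View pics/w3.png

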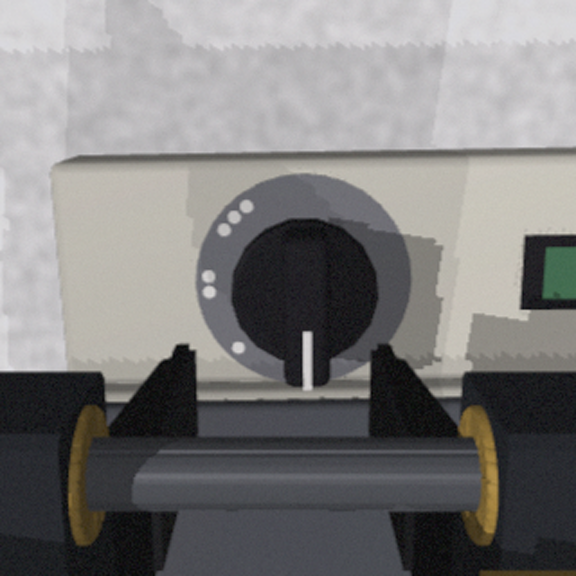

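```bash
python3 - <<'E'
from h import *
p,M=shot('wrist')
print(ray(p,M,(329.4,241.5),60.5),ray(p,M,(328.4,235),42.),ray(p,M,(330.5,294),84.5))
plan([(411,205.5,64,6.2,4.0,2)])
E
```

```text
[408.11707037 206.04477093  60.5       ] [408.77906345 206.00190085  42.        ] [430.81051501 208.48162255  84.5       ]
[[[-0.13,2.27,0.29],[0.0,-0.1,0.3],4.0],[[-0.12,2.27,0.29],[0.0,-0.1,0.3],4.0],[[0,0,0],[0,0,0],4.0],[[0,0,0],[0,0,0],4.0],[[0,0,0],[0,0,0],4.0]]
```

{"fn": "apply_moves", "kwargs": {
  "increments": [
    [[-0.2,2.25,0.35],[0,0,0.3],4.0],
    [[-0.2,2.25,0.35],[0,0,0.3],4.0],
    [[0,0,0],[0,0,0],0.8],
    [[0,0,0],[0,0,0],0.8],
    [[0,0,0],[0,0,0],0.8]
  ]
}}

```text
t: 7.15
eef_pos: [412.3, 207.6, 68.7]
tcp_rot: [-1.57, -0.009, 0.102]
ft_force: [1.0, 0.3, -0.1]
opening: 0.167
```

{"fn": "apply_moves", "kwargs": {
  "increments": [
    [[-0.2,0,-0.1],[0,0,0.3],0.5],
    [[0,0.3,0],[0,0,0],0.5],
    [[0,0.3,0],[0,0,0],0.5],
    [[0,0.3,0],[0,0,0],0.5],
    [[0,0,0],[0,0,0],0.5]
  ]
}}

```text
t: 7.78
eef_pos: [410.9, 206.4, 60.3]
tcp_rot: [-1.569, -0.005, 0.102]
ft_force: [0.1, -0.4, 2.9]
opening: 0.057
```

```bash
python3 - <<'E'
from h import *
s()
p,M=shot('wrist'); save(p,'w4.png',(160,120,480,400),1.8)
p,M=shot('scene'); save(p,'s4.png',(270,160,390,250),6)
E
```

```text
t 7.78 pos [410.9 206.4  60.3] rot [-89.9  -0.3   5.8] F [ 0.1 -0.4  2.9] op 0.057 j [ 0.32  0.46  2.09  0.    0.58 -1.35]
```

View pics/w4.png

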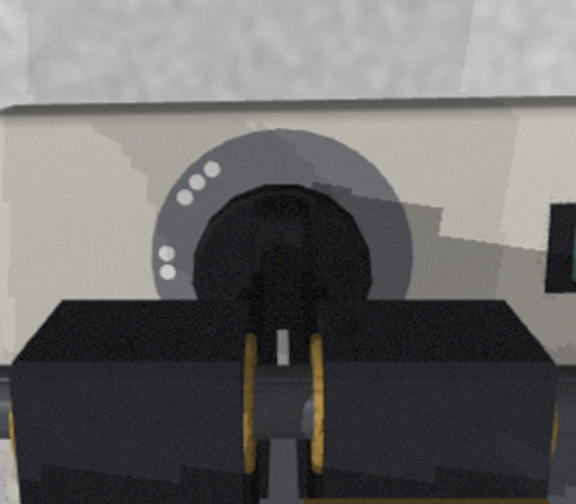

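{"fn": "apply_moves", "kwargs": {
  "increments": [
    [[-0.1,0.25,0],[0,0,0],0],
    [[0,0.25,0],[0,0,0],0],
    [[0,0.2,0],[0,0,0],0],
    [[0,0.1,0],[0,0,0],0],
    [[0,0,0],[0,0,0],0]
  ]
}}

```text
t: 8.5
eef_pos: [410.4, 206.4, 54.7]
tcp_rot: [-1.569, -0.008, 0.102]
ft_force: [-1.1, -0.3, 5.8]
opening: 0.004
```

{"fn": "apply_moves", "kwargs": {
  "increments": [
    [[-0.1,0.1,0],[0,0,0],0],
    [[0,0.05,0],[0,9,0],0],
    [[0,0,0],[0,9,0],0],
    [[0,0,0],[0,9,0],0],
    [[0,0,0],[0,9,0],0]
  ]
}}

```text
t: 9.12
eef_pos: [410.3, 205.6, 54.8]
tcp_rot: [-1.563, -0.008, -0.544]
ft_force: [0.7, -3.2, 5.7]
opening: 0.005
```

```bash
python3 - <<'E'
from h import *
s(); print(st()['moment'])
p,M=shot('wrist'); save(p,'w5.png',(160,120,480,400),1.8)
plan([(409.5,206,54,6.2-45,0)])
E
```

```text
t 9.12 pos [410.3 205.6  54.8] rot [-89.6  -0.5 -31.2] F [ 0.7 -3.2  5.7] op 0.005 j [ 0.32  0.47  2.1  -0.    0.56 -0.7 ]
[-0.55576737 -0.12147921  0.03837174]
[[[-0.09,0.08,-0.01],[-0.5,7.2,0.4],0],[[0,0,0],[0,0,0],0],[[0,0,0],[0,0,0],0],[[0,0,0],[0,0,0],0],[[0,0,0],[0,0,0],0]]
```

View pics/w5.png

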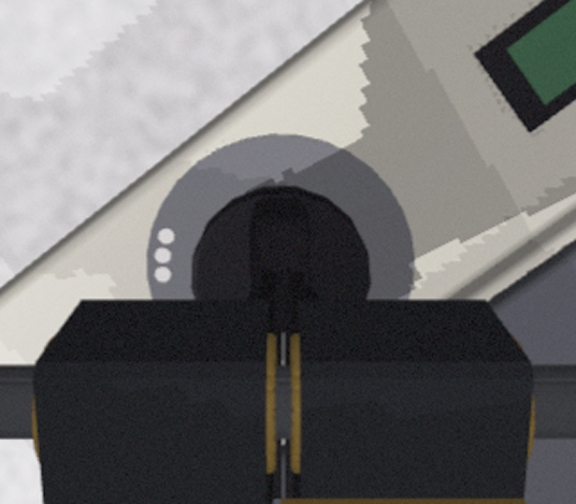

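{"fn": "apply_moves", "kwargs": {
  "increments": [
    [[-0.1,0.08,0],[0,7.4,0],0],
    [[0,0,0],[0,0.5,0],0],
    [[0,-0.3,0],[0,0,0],0],
    [[0,-0.4,0],[0,0,0],0],
    [[0,0,0],[0,0,0],0]
  ]
}}

```text
t: 9.8
eef_pos: [410.2, 205.3, 61.7]
tcp_rot: [-1.561, -0.009, -0.695]
ft_force: [-0.0, 1.2, 2.5]
opening: 0.007
```

{"fn": "apply_moves", "kwargs": {
  "increments": [
    [[0,-0.3,0],[0,0,0],0],
    [[0,0,0],[0,0,0],3],
    [[0,0,0],[0,0,0],4],
    [[0,0,0],[0,0,0],5],
    [[0,-1,0],[0,0,0],5]
  ]
}}

```text
t: 10.42
eef_pos: [409.1, 205.1, 74.2]
tcp_rot: [-1.564, -0.007, -0.695]
ft_force: [0.3, -0.9, -0.0]
opening: 0.37
```

{"fn": "apply_moves", "kwargs": {
  "increments": [
    [[0,-4,0],[0,0,0],5],
    [[0,-4,0],[0,0,0],5],
    [[0,-4,0],[0,0,0],5],
    [[0,0,0],[0,0,0],5],
    [[0,0,0],[0,0,0],5]
  ]
}}

```text
t: 11.05
eef_pos: [407.4, 204.9, 200.4]
tcp_rot: [-1.563, -0.008, -0.695]
ft_force: [-0.4, -1.0, -0.9]
opening: 0.527
```

```bash
python3 - <<'E'
from h import *
s()
p,M=shot('wrist'); save(p,'w6.png',(180,120,460,330),2)
print([(r[0],r[1],pix(p,M,r[1]).round().tolist()) for r in find(p,M,'knob_grip',n=3)])
plan([(440,0,240,1,7),(490,-95,200,1,7,3)])
E
```

```text
t 11.05 pos [407.4 204.9 200.4] rot [-89.5  -0.5 -39.8] F [-0.4 -1.  -0.9] op 0.527 j [ 0.32  0.24  1.95 -0.    0.95 -0.55]
[(0.71, [405.8, 208.4, 74.6], [317.0, 218.0])]
[[[3.13,-0.8,-2.72],[-0.1,-8.2,0.1],7],[[2.71,-0.8,-3.14],[-0.1,-8.2,0.1],7],[[2.24,-0.8,-3.49],[-0.1,-8.2,0.1],7],[[1.71,-0.8,-3.78],[-0.1,-8.2,0.1],7],[[1.16,-0.8,-3.98],[-0.1,-8.2,0.1],7]]
[[[1.61,1.33,-3.2],[0.0,0.0,0.0],7],[[1.61,1.33,-3.2],[0.0,0.0,0.0],7],[[1.61,1.33,-3.2],[0.0,0.0,0.0],7],[[0,0,0],[0,0,0],7],[[0,0,0],[0,0,0],7]]
```

View pics/w6.png

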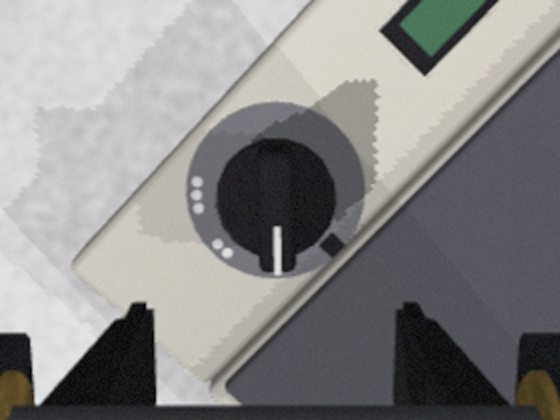

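{"fn": "apply_moves", "kwargs": {
  "increments": [
    [[3.1,-0.8,-2.7],[0,-8.2,0],7],
    [[2.7,-0.8,-3.1],[0,-8.2,0],7],
    [[2.2,-0.8,-3.5],[0,-8.2,0],7],
    [[1.7,-0.8,-3.8],[0,-8.2,0],7],
    [[1.2,-0.8,-4.0],[0,-8,0],7]
  ]
}}

```text
t: 11.78
eef_pos: [440.6, -3.1, 236.1]
tcp_rot: [-1.57, -0.0, 0.044]
ft_force: [0.1, 0.2, -0.5]
opening: 0.736
```

{"fn": "apply_moves", "kwargs": {
  "increments": [
    [[1.3,0.3,-3.2],[0,0,0],7],
    [[1.3,0.3,-3.2],[0,0,0],7],
    [[1.3,0.3,-3.2],[0,0,0],7],
    [[0,0,0],[0,0,0],7],
    [[0,0,0],[0,0,0],7]
  ]
}}

```text
t: 12.4
eef_pos: [483.5, -102.4, 222.2]
tcp_rot: [-1.567, 0.008, 0.042]
ft_force: [0.3, 0.8, -0.3]
opening: 0.732
```

```bash
python3 - <<'E'
from h import *
s()
p,M=shot('wrist'); save(p,'w7.png')
for t in ['case_mid','case','handle_bar','dish','lid_lip']: print(t,[(r[0],r[1],pix(p,M,r[1]).round().tolist()) for r in find(p,M,t,n=5)])
E
```

```text
t 12.4 pos [ 483.5 -102.4  222.2] rot [-89.8   0.4   2.4] F [ 0.3  0.8 -0.3] op 0.732 j [-0.34  0.27  1.82  0.    1.05 -1.96]
case_mid [(0.56, [533.6, -95.9, 12.0], [321.0, 259.0])]
case [(0.61, [532.1, -96.8, 3.0], [320.0, 255.0])]
handle_bar [(0.87, [446.1, -94.2, 15.3], [327.0, 168.0])]
dish [(0.86, [470.2, -294.3, 1.4], [116.0, 184.0]), (0.64, [551.9, -303.4, -0.4], [113.0, 265.0]), (0.58, [567.6, -400.3, -1.5], [18.0, 276.0]), (0.45, [622.5, -272.4, 0.6], [147.0, 332.0])]
lid_lip []
```

View pics/w7.png

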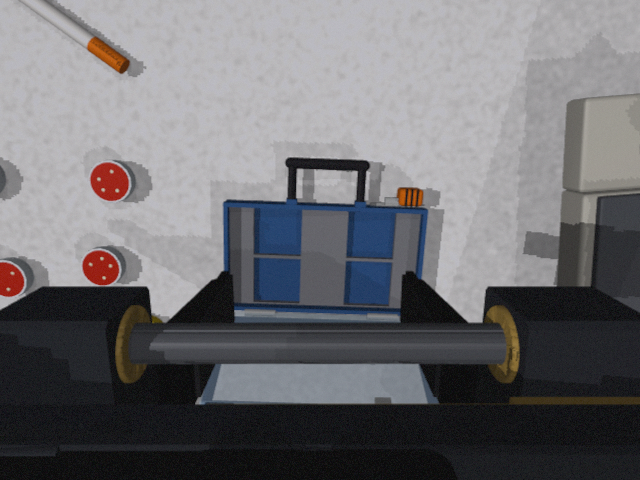

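```bash
cat > red.py <<'E'
from h import *
def reds(p,M,z=10):
    i=p['img'].astype(int); m=((i[:,:,0]>130)&(i[:,:,1]<70)&(i[:,:,2]<70)).astype(np.uint8)
    m=cv2.morphologyEx(m,cv2.MORPH_CLOSE,np.ones((7,7)))
    n,l,stt,c=cv2.connectedComponentsWithStats(m)
    return [(ray(p,M,c[k],z).round(1).tolist(),c[k].round().tolist(),int(stt[k,4])) for k in range(1,n) if stt[k,4]>250]
E
python3 - <<'E'
from red import *
p,M=shot('wrist')
a,b=ray(p,M,(225,201),20),ray(p,M,(427,208),20); d=b-a; y=np.arctan2(-d[0],d[1]); print('yaw',np.degrees(y),np.linalg.norm(d),a,b,'origin',(a+b)/2+53*np.array([np.cos(y),np.sin(y),0]))
w=[ray(p,M,q,7) for q in [(254,208),(392,211),(254,303),(390,306)]]; print('wells',np.mean(w,0),np.array(w).round(1))
a,b=ray(p,M,(290,162),19),ray(p,M,(366,165),19); d=b-a; print('handle',np.degrees(np.arctan2(-d[0],d[1])),np.linalg.norm(d),(a+b)/2)
for r in reds(p,M): print(r)
E
```

```text
yaw 0.4200386821201667 187.05808614882048 [ 480.95047679 -186.91273071   20.        ] [4.79579155e+02 1.40328798e-01 2.00000000e+01] origin [533.26339188 -92.99765836  20.        ]
wells [535.71275599 -94.05343372   7.        ] [[ 488.5 -161.9    7. ]
 [ 485.9  -29.7    7. ]
 [ 585.5 -161.     7. ]
 [ 583.   -23.6    7. ]]
handle 0.20947372506709952 69.03431101136138 [442.86621227 -93.54174528  19.        ]
([467.2, -296.3, 10.0], [110.0, 180.0], 1083)
([551.9, -310.8, 10.0], [101.0, 266.0], 939)
([568.0, -400.8, 10.0], [10.0, 278.0], 681)
```

{"fn": "apply_moves", "kwargs": {
  "increments": [
    [[-0.6,2.3,-4.8],[0,0.5,0],6],
    [[-0.6,2.3,-4.8],[0,0.5,0],6],
    [[-0.6,2.3,-4.8],[0,0.5,0],6],
    [[-0.6,2.3,-4.8],[0,0.5,0],6],
    [[0,0,0],[0,0,0],6]
  ]
}}

```text
t: 13.38
eef_pos: [466.4, -299.1, 129.7]
tcp_rot: [-1.57, 0.001, 0.011]
ft_force: [-0.1, 0.2, -0.6]
opening: 0.631
```

```bash
python3 - <<'E'
from red import *
s()
p,M=shot('wrist')
for r in reds(p,M): print(r)
print([(r[0],r[1],pix(p,M,r[1]).round().tolist()) for r in find(p,M,'dish',n=5)])
E
```

```text
t 13.38 pos [ 466.4 -299.1  129.7] rot [-89.9   0.1   0.6] F [-0.1  0.2 -0.6] op 0.631 j [-0.69  0.46  1.8  -0.    0.88 -2.27]
([357.0, -291.1, 10.0], [331.0, 68.0], 627)
([469.4, -419.6, 10.0], [154.0, 228.0], 1736)
([467.6, -294.7, 10.0], [323.0, 227.0], 1736)
[(0.95, [548.6, -306.9, -0.5], [306.0, 323.0]), (0.87, [464.9, -417.5, -4.5], [163.0, 218.0]), (0.61, [467.3, -293.5, 1.6], [324.0, 225.0])]
```

{"fn": "apply_moves", "kwargs": {
  "increments": [
    [[0,4.2,0.2],[0,0,0],6],
    [[0,4.2,0.2],[0,0,0],6],
    [[0,2.5,0],[0,0,0],6],
    [[0,1.0,0],[0,0,0],6],
    [[0,0,0],[0,0,0],6]
  ]
}}

```text
t: 14.1
eef_pos: [471.3, -288.5, 14.7]
tcp_rot: [-1.576, -0.007, 0.021]
ft_force: [0.2, -0.8, 1.2]
opening: 0.631
```

{"fn": "apply_moves", "kwargs": {
  "increments": [
    [[-0.35,0,-0.55],[0,0,0],6],
    [[0,0,0],[-0.3,0,0],6],
    [[0,0.3,0],[0,0,0.4],6],
    [[0,0.3,0],[0,0,0],6],
    [[0,0,0],[0,0,0],6]
  ]
}}

```text
t: 14.72
eef_pos: [468.9, -295.2, 11.4]
tcp_rot: [-1.584, -0.003, 0.021]
ft_force: [-0.2, 0.5, 0.6]
opening: 0.629
```

{"fn": "apply_moves", "kwargs": {
  "increments": [
    [[-0.1,0.35,0],[0.7,0,0],6],
    [[0,0,0],[0,0,0],2],
    [[0,0,0],[0,0,0],2],
    [[0,0,0],[0,0,0],2],
    [[0,0,0],[0,0,0],2]
  ]
}}

```text
t: 15.35
eef_pos: [467.8, -295.3, 7.5]
tcp_rot: [-1.571, -0.003, 0.021]
ft_force: [-0.3, -0.0, 0.8]
opening: 0.274
```

{"fn": "apply_moves", "kwargs": {
  "increments": [
    [[0,0,0],[0,0,0],2],
    [[0,-1.5,0],[0,0,0],2],
    [[0,-3,0],[0,0,0],2],
    [[0,-3,0],[0,0,0],2],
    [[0,0,0],[0,0,0],2]
  ]
}}

```text
t: 15.98
eef_pos: [467.8, -295.3, 87.4]
tcp_rot: [-1.572, -0.004, 0.021]
ft_force: [0.4, 0.7, -0.3]
opening: 0.211
```

```bash
python3 - <<'E'
from red import *
s()
p,M=shot('wrist'); save(p,'w8.png',(80,100,560,420),1.4)
for r in reds(p,M,100): print(r)
print([(r[0],r[1],pix(p,M,r[1]).round().tolist()) for r in find(p,M,'dish',n=5)])
E
```

```text
t 15.97 pos [ 467.8 -295.3   87.4] rot [-90.1  -0.2   1.2] F [ 0.4  0.7 -0.3] op 0.211 j [-0.68  0.52  1.85  0.    0.77 -2.28]
([369.8, -290.8, 100.0], [334.0, 48.0], 280)
([446.7, -378.8, 100.0], [124.0, 237.0], 2294)
([445.5, -295.4, 100.0], [318.0, 238.0], 2284)
([509.2, -302.3, 100.0], [301.0, 371.0], 425)
[(0.77, [469.1, -294.6, 1.5], [318.0, 238.0]), (0.69, [467.1, -416.1, -2.1], [137.0, 230.0])]
```

View pics/w8.png

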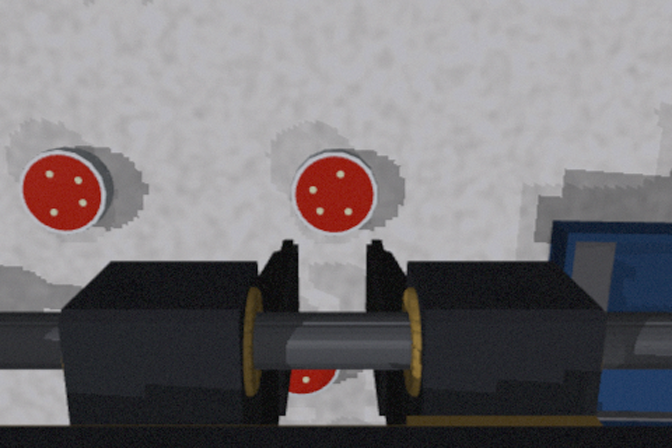

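{"fn": "apply_moves", "kwargs": {
  "increments": [
    [[0,2.5,0],[0,0,0],6],
    [[0,3.0,0],[0,0,0],6],
    [[0,2.0,0],[0,0,0],6],
    [[0,0,0],[0,0,0],6],
    [[0,0,0],[0,0,0],6]
  ]
}}

```text
t: 16.7
eef_pos: [465.4, -293.3, 5.3]
tcp_rot: [-1.566, 0.003, 0.021]
ft_force: [0.9, -0.3, -1.1]
opening: 0.622
```

{"fn": "apply_moves", "kwargs": {
  "increments": [
    [[0,0.5,0],[0,0,0],6],
    [[0,0.5,0],[0,0,0],6],
    [[0,0.3,0],[0,0,0],6],
    [[0,0.3,0],[0,0,0],6],
    [[0,0,0],[0,0,0],6]
  ]
}}

```text
t: 17.32
eef_pos: [465.9, -293.7, -10.3]
tcp_rot: [-1.568, 0.001, 0.021]
ft_force: [-0.9, -0.0, -0.2]
opening: 0.632
```

{"fn": "apply_moves", "kwargs": {
  "increments": [
    [[0.15,0.3,-0.1],[0,0,0],6],
    [[0,0.25,0],[0,0,0],6],
    [[0,0,0],[0,0,0],3],
    [[0,0,0],[0,0,0],3],
    [[0,0,0],[0,0,0],3]
  ]
}}

```text
t: 17.95
eef_pos: [467.6, -294.8, -16.0]
tcp_rot: [-1.568, 0.001, 0.021]
ft_force: [0.6, 0.9, -0.0]
opening: 0.412
```

{"fn": "apply_moves", "kwargs": {
  "increments": [
    [[0,0,0],[0,0,0],3],
    [[0,-1,0],[0,0,0],3],
    [[0,-3,0],[0,0,0],3],
    [[0,-3,0],[0,0,0],3],
    [[0,0,0],[0,0,0],3]
  ]
}}

```text
t: 18.58
eef_pos: [467.7, -295.0, 57.6]
tcp_rot: [-1.568, 0.001, 0.021]
ft_force: [0.6, 0.0, -1.2]
opening: 0.407
```

```bash
python3 - <<'E'
from red import *
s()
p,M=shot('wrist')
for r in reds(p,M): print(r)
plan([(558.7,-138.7,55,0.5,3)])
E
```

```text
t 18.57 pos [ 467.7 -295.    57.6] rot [-89.8   0.    1.2] F [ 0.6  0.  -1.2] op 0.407 j [-0.68  0.57  1.87  0.    0.71 -2.28]
([355.5, -287.3, 10.0], [337.0, 41.0], 501)
([469.5, -420.0, 10.0], [100.0, 250.0], 2867)
([553.0, -309.3, 10.0], [291.0, 383.0], 1970)
[[[2.37,0.05,3.85],[-0.1,0.2,-0.0],3],[[2.35,0.04,3.86],[-0.1,0.2,-0.0],3],[[2.34,0.04,3.86],[-0.1,0.2,-0.0],3],[[2.33,0.04,3.87],[-0.1,0.2,-0.0],3],[[0,0,0],[0,0,0],3]]
```

{"fn": "apply_moves", "kwargs": {
  "increments": [
    [[2.4,0,3.85],[0,0.3,0],3],
    [[2.35,0,3.85],[0,0.3,0],3],
    [[2.3,0,3.85],[0,0,0],3],
    [[2.3,0,3.85],[0,0,0],3],
    [[0,0,0],[0,0,0],3]
  ]
}}

```text
t: 19.25
eef_pos: [559.3, -134.7, 52.4]
tcp_rot: [-1.565, 0.007, 0.007]
ft_force: [0.3, -0.2, 0.0]
opening: 0.411
```

{"fn": "apply_moves", "kwargs": {
  "increments": [
    [[0,0,0],[0,0,0],3],
    [[0,0,0],[0,0,0],3],
    [[0,0,0],[0,0,0],3],
    [[0,0,0],[0,0,0],3],
    [[0,0,0],[0,0,0],3]
  ]
}}

```text
t: 19.88
eef_pos: [557.4, -137.1, 51.1]
tcp_rot: [-1.564, 0.01, 0.004]
ft_force: [0.3, -0.2, -0.0]
opening: 0.406
```

```bash
python3 - <<'E'
from red import *
s()
p,M=shot('wrist'); save(p,'w9.png')
i=cv2.cvtColor(p['img'],cv2.COLOR_RGB2HSV)
print('handle',find(p,M,'handle_bar'),'mid',find(p,M,'case_mid'))
# orange catch
m=cv2.inRange(i,(5,150,120),(15,255,255)); n,l,q,c=cv2.connectedComponentsWithStats(m); print([(ray(p,M,c[k],14).round(1),q[k,4]) for k in range(1,n) if q[k,4]>60])
E
```

```text
t 19.88 pos [ 557.4 -137.1   51.1] rot [-89.6   0.6   0.2] F [ 0.3 -0.2 -0. ] op 0.406 j [-0.36  0.6   1.81  0.    0.74 -1.94]
handle [(0.82, [447.5, -94.5, 15.9]), (0.27, [533.0, -97.9, 3.1])] mid [(0.76, [530.4, -93.7, 12.9])]
[(array([468.3, -22.6,  14. ]), np.int32(635)), (array([468.4, -13.6,  14. ]), np.int32(185)), (array([468.3,  -8.4,  14. ]), np.int32(185)), (array([468.6,  -3.2,  14. ]), np.int32(171))]
```

View pics/w9.png

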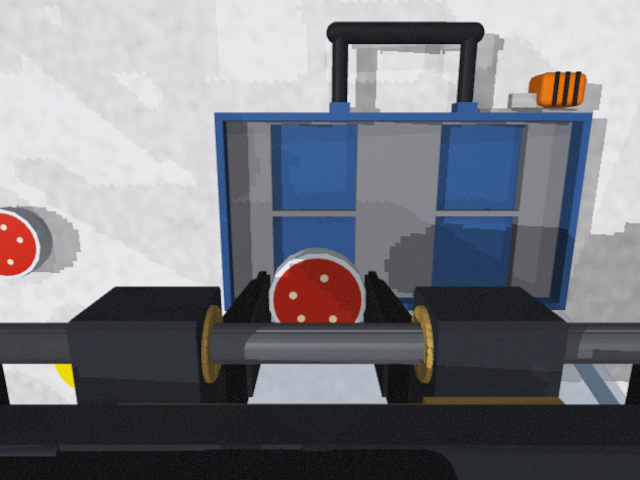

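```bash
python3 - <<'E'
from red import *
p,M=shot('wrist')
print('sep',ray(p,M,(397,213),10))
a,b=ray(p,M,(216,114),20),ray(p,M,(592,114.5),20); d=b-a; y=np.arctan2(-d[0],d[1]); print(np.degrees(y),np.linalg.norm(d),(a+b)/2+53*np.array([np.cos(y),np.sin(y),0]))
print('dish in hand', [ (r[1],ray(p,M,r[1],78).round(1)) for r in reds(p,M)])
print('handle bar',ray(p,M,(405,32),19), 'front wells',ray(p,M,(314,167),4),ray(p,M,(480,167),4))
E
```

```text
sep [533.49298207 -92.90864273  10.        ]
0.20568435383718314 188.3976613517803 [534.76341999 -93.22483295  20.        ]
dish in hand [([14.0, 246.0], array([ 535.6, -257.2,   78. ])), ([308.0, 296.0], array([ 556.4, -141. ,   78. ]))]
handle bar [443.5699211  -94.95594632  19.        ] front wells [ 509.05089799 -138.64741779    4.        ] [508.68080167 -47.10564315   4.        ]
```

{"fn": "apply_moves", "kwargs": {
  "increments": [
    [[0.1,0,-0.1],[-0.4,0,-0.6],3],
    [[0,1.7,0],[0,0,0],3],
    [[0,1.7,0],[0,0,0],3],
    [[0,1.2,0],[0,0,0],3],
    [[0,0,0],[0,0,0],3]
  ]
}}

```text
t: 20.7
eef_pos: [558.2, -137.5, 1.2]
tcp_rot: [-1.571, -0.001, 0.005]
ft_force: [0.0, 0.1, -0.7]
opening: 0.41
```

{"fn": "apply_moves", "kwargs": {
  "increments": [
    [[0,0.5,-0.05],[0,0,0],3],
    [[0,0.5,0],[0,0,0],3],
    [[0,0.25,0],[0,0,0],3],
    [[0,0,0],[0,0,0],5.2],
    [[0,0,0],[0,0,0],5.2]
  ]
}}

```text
t: 21.32
eef_pos: [558.8, -138.2, -11.4]
tcp_rot: [-1.572, -0.002, 0.005]
ft_force: [0.8, -0.4, -0.9]
opening: 0.534
```

{"fn": "apply_moves", "kwargs": {
  "increments": [
    [[0,0,0],[0,0,0],5.2],
    [[0,-1,0],[0,0,0],5.2],
    [[0,-3,0],[0,0,0],5.2],
    [[-2,-3,-1],[0,0,0],6],
    [[-2,-3,-4],[0,0,0],6]
  ]
}}

```text
t: 21.95
eef_pos: [518.2, -187.2, 91.8]
tcp_rot: [-1.571, -0.0, 0.009]
ft_force: [0.7, -0.4, 1.4]
opening: 0.628
```

```bash
python3 - <<'E'
from red import *
s()
p,M=shot('wrist'); save(p,'w10.png')
for r in reds(p,M,17): print(r)
print([(r[0],r[1],pix(p,M,r[1]).round().tolist()) for r in find(p,M,'dish',n=5)])
plan([(552,-308.5,80,0.5,6)])
E
```

```text
t 21.95 pos [ 518.2 -187.2   91.8] rot [-90.   -0.    0.5] F [ 0.7 -0.4  1.4] op 0.628 j [-0.47  0.51  1.85 -0.    0.78 -2.05]
([542.5, -307.6, 17.0], [132.0, 275.0], 1059)
([557.7, -147.0, 17.0], [378.0, 299.0], 834)
([563.1, -390.6, 17.0], [9.0, 303.0], 648)
[(0.93, [553.0, -306.5, 0.3], [145.0, 281.0]), (0.93, [559.3, -136.7, 4.1], [390.0, 294.0]), (0.84, [566.6, -398.6, -0.6], [16.0, 298.0])]
[[[1.09,0.48,-3.92],[0.1,-0.1,0.1],6],[[1.08,0.48,-3.93],[0.1,-0.1,0.1],6],[[1.08,0.47,-3.93],[0.1,-0.1,0.1],6],[[0,0,0],[0,0,0],6],[[0,0,0],[0,0,0],6]]
```

{"fn": "apply_moves", "kwargs": {
  "increments": [
    [[1.1,0.8,-3.9],[0,0,0],6],
    [[1.1,0.8,-3.9],[0,0,0],6],
    [[1.1,0.8,-3.9],[0,0,0],6],
    [[0,0,0],[0,0,0],6],
    [[0,0,0],[0,0,0],6]
  ]
}}

```text
t: 22.68
eef_pos: [553.6, -309.7, 72.0]
tcp_rot: [-1.574, -0.007, 0.004]
ft_force: [0.3, 0.7, 0.3]
opening: 0.629
```

```bash
python3 - <<'E'
from red import *
s()
p,M=shot('wrist')
for r in reds(p,M,11): print(r)
print([(r[0],r[1],pix(p,M,r[1]).round().tolist()) for r in find(p,M,'dish',n=5)])
E
```

```text
t 22.68 pos [ 553.6 -309.7   72. ] rot [-90.2  -0.4   0.2] F [0.3 0.7 0.3] op 0.629 j [-0.61  0.63  1.65  0.    0.85 -2.19]
([468.3, -419.2, 11.0], [122.0, 96.0], 3275)
([551.2, -309.1, 11.0], [319.0, 241.0], 2576)
([566.0, -403.0, 11.0], [166.0, 264.0], 2343)
[(0.9, [566.7, -399.4, -0.4], [177.0, 259.0]), (0.79, [558.3, -137.5, 4.1], [594.0, 250.0]), (0.68, [466.7, -416.1, -0.6], [136.0, 95.0]), (0.56, [546.3, -305.6, -0.6], [324.0, 229.0])]
```

{"fn": "apply_moves", "kwargs": {
  "increments": [
    [[-0.2,2.2,0.05],[0.2,0,0.4],6],
    [[0,2.2,0],[0,0,0],6],
    [[0,1.8,0],[0,0,0],6],
    [[0,1.0,0],[0,0,0],6],
    [[0,0,0],[0,0,0],6]
  ]
}}

```text
t: 23.4
eef_pos: [551.1, -306.0, -4.8]
tcp_rot: [-1.57, 0.002, 0.007]
ft_force: [-0.7, 0.2, -0.7]
opening: 0.631
```

{"fn": "apply_moves", "kwargs": {
  "increments": [
    [[0,0.6,-0.3],[0,0,0],6],
    [[0,0.5,0],[0,0,0],6],
    [[0,0,0],[0,0,0],3],
    [[0,0,0],[0,0,0],3],
    [[0,0,0],[0,0,0],3]
  ]
}}

```text
t: 24.02
eef_pos: [551.9, -309.8, -15.0]
tcp_rot: [-1.571, 0.0, 0.007]
ft_force: [0.1, -0.3, -0.6]
opening: 0.407
```

{"fn": "apply_moves", "kwargs": {
  "increments": [
    [[0,0,0],[0,0,0],3],
    [[0,-1,0],[0,0,0],3],
    [[0,-3,0],[0,0,0],3],
    [[0,-3,0],[0,0,0],3],
    [[0,0,0],[0,0,0],3]
  ]
}}

```text
t: 24.65
eef_pos: [552.1, -309.8, 58.9]
tcp_rot: [-1.572, -0.001, 0.007]
ft_force: [0.5, 0.5, -0.5]
opening: 0.405
```

{"fn": "apply_moves", "kwargs": {
  "increments": [
    [[0.1,0,4.3],[0,0,0],3],
    [[0.1,0,4.3],[0,0,0],3],
    [[0.1,0,4.3],[0,0,0],3],
    [[0.1,0,4.3],[0,0,0],3],
    [[0.1,0,4.3],[0,0,0],3]
  ]
}}

```text
t: 25.28
eef_pos: [554.4, -91.2, 56.4]
tcp_rot: [-1.571, 0.001, 0.002]
ft_force: [0.6, 0.2, -0.4]
opening: 0.409
```

{"fn": "apply_moves", "kwargs": {
  "increments": [
    [[0.1,0,3.5],[0,0,0],3],
    [[0,0,0],[0,0,0],3],
    [[0,0,0],[0,0,0],3],
    [[0,0,0],[0,0,0],3],
    [[0,0,0],[0,0,0],3]
  ]
}}

```text
t: 25.9
eef_pos: [554.2, -54.3, 54.6]
tcp_rot: [-1.571, 0.004, 0.004]
ft_force: [-0.2, -0.1, -0.1]
opening: 0.406
```

{"fn": "apply_moves", "kwargs": {
  "increments": [
    [[0.4,0,0.6],[0,0,-0.2],3],
    [[0,1.7,0],[0,0,0],3],
    [[0,1.8,0],[0,0,0],3],
    [[0,1.4,0],[0,0,0],3],
    [[0,0,0],[0,0,0],3]
  ]
}}

```text
t: 26.52
eef_pos: [558.0, -48.7, 1.5]
tcp_rot: [-1.571, 0.001, 0.002]
ft_force: [-0.0, 0.2, 0.6]
opening: 0.405
```

{"fn": "apply_moves", "kwargs": {
  "increments": [
    [[0,0.5,0.05],[0,0,0],3],
    [[0,0.5,0],[0,0,0],3],
    [[0,0.2,0],[0,0,0],3],
    [[0,0,0],[0,0,0],5.2],
    [[0,0,0],[0,0,0],5.2]
  ]
}}

```text
t: 27.15
eef_pos: [558.6, -48.3, -10.4]
tcp_rot: [-1.571, -0.001, 0.002]
ft_force: [0.6, 0.2, 0.7]
opening: 0.534
```

{"fn": "apply_moves", "kwargs": {
  "increments": [
    [[0,0,0],[0,0,0],5.2],
    [[0,-1,0],[0,0,0],5.2],
    [[0,-3,0],[0,0,0],5.2],
    [[-2,-3,-1],[0,0,0],6],
    [[-2,-2,-4],[0,0,0],6]
  ]
}}

```text
t: 27.78
eef_pos: [518.4, -97.6, 83.1]
tcp_rot: [-1.571, -0.0, 0.006]
ft_force: [-0.1, 0.6, -0.3]
opening: 0.626
```

```bash
python3 - <<'E'
from red import *
s()
p,M=shot('wrist')
print([(r[0],r[1],pix(p,M,r[1]).round().tolist()) for r in find(p,M,'dish',n=5)])
plan([(468.5,-419,70,0.5,6)])
E
```

```text
t 27.77 pos [518.4 -97.6  83.1] rot [-90.   -0.    0.3] F [-0.1  0.6 -0.3] op 0.626 j [-0.31  0.5   1.91 -0.    0.73 -1.89]
[(0.89, [556.8, -47.1, 6.8], [393.0, 296.0]), (0.61, [559.1, -137.0, 3.3], [258.0, 297.0])]
[[[-0.72,0.2,-4.55],[0.0,-0.1,0.0],6],[[-0.72,0.2,-4.55],[0.0,-0.1,0.0],6],[[-0.73,0.2,-4.55],[0.0,-0.1,0.0],6],[[-0.73,0.2,-4.55],[0.0,-0.1,0.0],6],[[-0.74,0.2,-4.55],[0.0,-0.1,0.0],6]]
[[[-0.74,0.2,-4.54],[0.0,-0.1,0.0],6],[[-0.75,0.2,-4.54],[0.0,-0.1,0.0],6],[[0,0,0],[0,0,0],6],[[0,0,0],[0,0,0],6],[[0,0,0],[0,0,0],6]]
```

{"fn": "apply_moves", "kwargs": {
  "increments": [
    [[-0.7,0.2,-4.5],[0,1.5,0],6],
    [[-0.8,0.2,-4.5],[0,1.5,0],6],
    [[-1.0,0.2,-4.5],[0,1.5,0],6],
    [[-1.1,0.2,-4.5],[0,1.5,0],6],
    [[-1.2,0.2,-4.5],[0,1.5,0],6]
  ]
}}

```text
t: 28.5
eef_pos: [459.4, -325.9, 76.7]
tcp_rot: [-1.573, -0.006, -0.13]
ft_force: [0.6, 0.1, -1.0]
opening: 0.631
```

{"fn": "apply_moves", "kwargs": {
  "increments": [
    [[-1.3,0.2,-4.4],[0,1.5,0],6],
    [[-1.3,0.2,-4.0],[0,1,0],6],
    [[0,0,0],[0,0,0],6],
    [[0,0,0],[0,0,0],6],
    [[0,0,0],[0,0,0],6]
  ]
}}

```text
t: 29.12
eef_pos: [420.8, -408.4, 73.3]
tcp_rot: [-1.572, -0.007, -0.177]
ft_force: [-0.3, 0.3, -0.1]
opening: 0.632
```

```bash
python3 - <<'E'
from red import *
s()
p,M=shot('wrist')
for r in reds(p,M,11): print(r)
print([(r[0],r[1],pix(p,M,r[1]).round().tolist()) for r in find(p,M,'dish',n=5)])
plan([(469,-419,70,-10,6)])
E
```

```text
t 29.12 pos [ 420.8 -408.4   73.3] rot [-90.1  -0.4 -10.2] F [-0.3  0.3 -0.1] op 0.632 j [-0.88  0.58  1.78  0.    0.78 -2.28]
([356.8, -291.0, 11.0], [503.0, 100.0], 1013)
([463.0, -417.2, 11.0], [315.0, 310.0], 1199)
[(0.8, [468.1, -417.5, -3.5], [316.0, 308.0])]
[[[4.92,0.37,-0.2],[0.1,-0.2,0.4],6],[[0,0,0],[0,0,0],6],[[0,0,0],[0,0,0],6],[[0,0,0],[0,0,0],6],[[0,0,0],[0,0,0],6]]
```

{"fn": "apply_moves", "kwargs": {
  "increments": [
    [[4.9,0,-0.2],[0,0,0.4],6],
    [[0,2.2,0],[0,0,0],6],
    [[0,2.2,0],[0,0,0],6],
    [[0,1.8,0],[0,0,0],6],
    [[0,0,0],[0,0,0],6]
  ]
}}

```text
t: 29.85
eef_pos: [472.4, -416.6, 10.7]
tcp_rot: [-1.573, -0.001, -0.173]
ft_force: [0.2, -0.3, -0.5]
opening: 0.634
```

```bash
python3 - <<'E'
from red import *
s()
p,M=shot('wrist')
for r in reds(p,M,11): print(r)
plan([(469,-419.3,-16,-10,6)])
E
```

```text
t 29.85 pos [ 472.4 -416.6   10.7] rot [-90.1  -0.   -9.9] F [ 0.2 -0.3 -0.5] op 0.634 j [-0.83  0.71  1.7  -0.    0.73 -2.22]
([460.8, -422.7, 11.0], [300.0, 257.0], 1118)
([484.7, -421.1, 11.0], [312.0, 304.0], 262)
[[[-0.34,2.75,-0.28],[0.2,0.1,0.1],6],[[0,0,0],[0,0,0],6],[[0,0,0],[0,0,0],6],[[0,0,0],[0,0,0],6],[[0,0,0],[0,0,0],6]]
```

{"fn": "apply_moves", "kwargs": {
  "increments": [
    [[-0.3,0,-0.3],[0,0,0],6],
    [[0,1.0,0],[0,0,0],6],
    [[0,0.9,0],[0,0,0],6],
    [[0,0.6,0],[0,0,0],6],
    [[0,0,0],[0,0,0],6]
  ]
}}

```text
t: 30.52
eef_pos: [469.4, -420.5, -13.4]
tcp_rot: [-1.575, -0.004, -0.173]
ft_force: [-0.2, -0.5, 0.1]
opening: 0.631
```

{"fn": "apply_moves", "kwargs": {
  "increments": [
    [[0,0,0],[0,0,0],3],
    [[0,0,0],[0,0,0],3],
    [[0,0,0],[0,0,0],3],
    [[0,0,0],[0,0,0],3],
    [[0,0,0],[0,0,0],3]
  ]
}}

```text
t: 31.15
eef_pos: [469.7, -420.7, -12.9]
tcp_rot: [-1.576, -0.005, -0.173]
ft_force: [-0.7, 0.5, 0.4]
opening: 0.401
```

{"fn": "apply_moves", "kwargs": {
  "increments": [
    [[0,0,0],[0,0,0],5],
    [[0,0,0],[0.3,0,0.3],5],
    [[0,0.3,0],[0,0,0],3],
    [[0,0,0],[0,0,0],3],
    [[0,0,0],[0,0,0],3]
  ]
}}

```text
t: 31.78
eef_pos: [469.7, -420.7, -16.1]
tcp_rot: [-1.57, 0.001, -0.173]
ft_force: [-0.4, 0.1, 0.3]
opening: 0.409
```

{"fn": "apply_moves", "kwargs": {
  "increments": [
    [[0,0,0],[0,0,0],3],
    [[0,0,0],[0,0,0],3],
    [[0,-2,0],[0,0,0],3],
    [[0,-3,0],[0,0,0],3],
    [[0,-2,0],[0,0,0],3]
  ]
}}

```text
t: 32.4
eef_pos: [469.5, -420.4, 57.2]
tcp_rot: [-1.569, 0.002, -0.173]
ft_force: [0.6, 0.3, -1.4]
opening: 0.412
```

```bash
python3 - <<'E'
from h import *
s()
plan([(509.3,-138.1,56,0.3,3)])
E
```

```text
t 32.4 pos [ 469.5 -420.4   57.2] rot [-89.9   0.1  -9.9] F [ 0.6  0.3 -1.4] op 0.412 j [-0.83  0.65  1.67 -0.    0.83 -2.23]
[[[-0.16,0.03,4.75],[-0.0,-1.7,-0.0],3],[[-0.02,0.03,4.75],[-0.0,-1.7,-0.0],3],[[0.13,0.03,4.75],[-0.0,-1.7,-0.0],3],[[0.27,0.02,4.74],[-0.0,-1.7,-0.0],3],[[0.41,0.02,4.73],[-0.0,-1.7,-0.0],3]]
[[[0.55,0.02,4.72],[-0.0,-1.7,-0.0],3],[[0,0,0],[0,0,0],3],[[0,0,0],[0,0,0],3],[[0,0,0],[0,0,0],3],[[0,0,0],[0,0,0],3]]
```

{"fn": "apply_moves", "kwargs": {
  "increments": [
    [[-0.15,0,4.7],[0,-1.7,0],3],
    [[0,0,4.7],[0,-1.7,0],3],
    [[0.15,0,4.7],[0,-1.7,0],3],
    [[0.3,0,4.7],[0,-1.7,0],3],
    [[0.4,0,4.7],[0,-1.7,0],3]
  ]
}}

```text
t: 33.02
eef_pos: [505.5, -185.8, 66.1]
tcp_rot: [-1.577, -0.008, -0.025]
ft_force: [0.2, 0.0, -1.5]
opening: 0.406
```

{"fn": "apply_moves", "kwargs": {
  "increments": [
    [[0.5,0,4.0],[0,-1.5,0],3],
    [[0,0,0],[0,0,0],3],
    [[0,0,0],[0,0,0],3],
    [[0,0,0],[0,0,0],3],
    [[0,0,0],[0,0,0],3]
  ]
}}

```text
t: 33.65
eef_pos: [512.8, -144.3, 70.5]
tcp_rot: [-1.579, -0.013, 0.004]
ft_force: [0.1, -0.3, 0.2]
opening: 0.408
```

{"fn": "apply_moves", "kwargs": {
  "increments": [
    [[-0.3,0,0.6],[0.5,0,0.7],3],
    [[0,2.2,0],[0,0,0],3],
    [[0,2.2,0],[0,0,0],3],
    [[0,1.8,0],[0,0,0],3],
    [[0,0,0],[0,0,0],3]
  ]
}}

```text
t: 34.28
eef_pos: [508.9, -138.9, 6.8]
tcp_rot: [-1.568, 0.002, 0.0]
ft_force: [0.3, -0.9, -0.4]
opening: 0.414
```

{"fn": "apply_moves", "kwargs": {
  "increments": [
    [[0,0.6,0.05],[0,0,0],3],
    [[0,0.6,0],[0,0,0],3],
    [[0,0.5,0.05],[0,0,0],3],
    [[0,0.1,0],[0,0,0],3],
    [[0,0,0],[0,0,0],3]
  ]
}}

```text
t: 34.9
eef_pos: [509.5, -138.1, -10.8]
tcp_rot: [-1.569, 0.0, -0.0]
ft_force: [-0.1, -0.5, -0.9]
opening: 0.409
```

{"fn": "apply_moves", "kwargs": {
  "increments": [
    [[0,0,0],[0,0,0],5.2],
    [[0,0,0],[0,0,0],5.2],
    [[0,0,0],[0,0,0],5.2],
    [[0,-2,0],[0,0,0],5.2],
    [[0,-5,0],[0,0,0],6]
  ]
}}

```text
t: 35.52
eef_pos: [508.2, -137.7, 58.3]
tcp_rot: [-1.567, 0.006, -0.0]
ft_force: [0.1, -0.5, 0.1]
opening: 0.602
```

```bash
python3 - <<'E'
from h import *
s()
plan([(566.5,-401.5,75,15,6,7)])
E
```

```text
t 35.52 pos [ 508.2 -137.7   58.3] rot [-89.8   0.3  -0. ] F [ 0.1 -0.5  0.1] op 0.602 j [-0.39  0.54  1.93  0.    0.68 -1.96]
[[[0.83,-0.26,-3.77],[-0.0,-2.1,-0.0],6],[[0.69,-0.25,-3.8],[-0.0,-2.1,-0.0],6],[[0.55,-0.25,-3.82],[-0.0,-2.1,-0.0],6],[[0.41,-0.25,-3.84],[-0.0,-2.1,-0.0],6],[[0.26,-0.25,-3.85],[-0.0,-2.1,-0.0],6]]
[[[0.12,-0.24,-3.86],[-0.0,-2.1,-0.0],6],[[-0.03,-0.24,-3.86],[-0.0,-2.1,-0.0],6],[[0,0,0],[0,0,0],6],[[0,0,0],[0,0,0],6],[[0,0,0],[0,0,0],6]]
```

{"fn": "apply_moves", "kwargs": {
  "increments": [
    [[0.8,-0.25,-3.75],[0,-2.1,0],6],
    [[0.7,-0.25,-3.8],[0,-2.1,0],6],
    [[0.55,-0.25,-3.8],[0,-2.1,0],6],
    [[0.4,-0.25,-3.8],[0,-2.1,0],6],
    [[0.25,-0.25,-3.8],[0,-2.1,0],6]
  ]
}}

```text
t: 36.15
eef_pos: [551.9, -328.7, 75.3]
tcp_rot: [-1.569, -0.0, 0.193]
ft_force: [0.3, 0.8, -0.4]
opening: 0.629
```

{"fn": "apply_moves", "kwargs": {
  "increments": [
    [[0.1,-0.25,-3.8],[0,-2,0],6],
    [[0,0,-3.2],[0,-2,0],6],
    [[0,0,0],[0,0,0],6],
    [[0,0,0],[0,0,0],6],
    [[0,0,0],[0,0,0],6]
  ]
}}

```text
t: 36.78
eef_pos: [567.0, -399.8, 77.2]
tcp_rot: [-1.569, 0.0, 0.262]
ft_force: [0.0, 0.4, 0.4]
opening: 0.635
```

```bash
python3 - <<'E'
from red import *
s()
p,M=shot('wrist')
for r in reds(p,M,11): print(r)
print([(r[0],r[1],pix(p,M,r[1]).round().tolist()) for r in find(p,M,'dish',n=5)])
E
```

```text
t 36.77 pos [ 567.  -399.8   77.2] rot [-89.9   0.   15. ] F [0.  0.4 0.4] op 0.635 j [-0.71  0.7   1.48  0.    0.96 -2.54]
([566.7, -402.1, 11.0], [314.0, 242.0], 2480)
[(0.62, [566.2, -400.7, -2.6], [316.0, 237.0])]
```

{"fn": "apply_moves", "kwargs": {
  "increments": [
    [[-0.05,2.4,-0.2],[0,0,0],6],
    [[0,2.4,0],[0,0,0],6],
    [[0,2.0,0],[0,0,0],6],
    [[0,1.0,0],[0,0,0],6],
    [[0,0,0],[0,0,0],6]
  ]
}}

```text
t: 37.5
eef_pos: [568.2, -400.1, -1.6]
tcp_rot: [-1.571, -0.001, 0.265]
ft_force: [0.5, -0.1, -0.4]
opening: 0.63
```

{"fn": "apply_moves", "kwargs": {
  "increments": [
    [[-0.2,0.5,-0.15],[0,0,0],6],
    [[0,0.6,0],[0,0,0],6],
    [[0,0.35,0],[0,0,0],6],
    [[0,0,0],[0,0,0],3],
    [[0,0,0],[0,0,0],3]
  ]
}}

```text
t: 38.12
eef_pos: [567.3, -402.9, -15.2]
tcp_rot: [-1.573, -0.003, 0.264]
ft_force: [-0.1, 0.3, 0.0]
opening: 0.478
```

{"fn": "apply_moves", "kwargs": {
  "increments": [
    [[0,0,0],[0,0,0],3],
    [[0,0,0],[0,0,0],3],
    [[0,-2,0],[0,0,0],3],
    [[0,-3,0],[0,0,0],3],
    [[0,-2,0],[0,0,0],3]
  ]
}}

```text
t: 38.75
eef_pos: [566.9, -402.6, 58.5]
tcp_rot: [-1.572, -0.002, 0.265]
ft_force: [0.8, 0.2, -0.2]
opening: 0.412
```

```bash
python3 - <<'E'
from h import *
s()
plan([(509.3,-48.1,60,0.3,3)])
E
```

```text
t 38.75 pos [ 566.9 -402.6   58.5] rot [-90.1  -0.1  15.2] F [ 0.8  0.2 -0.2] op 0.412 j [-0.71  0.73  1.49  0.    0.92 -2.55]
[[[0.46,-0.02,4.47],[0.0,1.9,0.0],3],[[0.32,-0.02,4.48],[0.0,1.9,0.0],3],[[0.17,-0.02,4.49],[0.0,1.9,0.0],3],[[0.03,-0.02,4.49],[0.0,1.9,0.0],3],[[-0.12,-0.02,4.49],[0.0,1.9,0.0],3]]
[[[-0.26,-0.02,4.48],[0.0,1.9,0.0],3],[[-0.41,-0.02,4.47],[0.0,1.9,0.0],3],[[-0.55,-0.02,4.46],[0.0,1.9,0.0],3],[[0,0,0],[0,0,0],3],[[0,0,0],[0,0,0],3]]
```

{"fn": "apply_moves", "kwargs": {
  "increments": [
    [[0.45,0,4.4],[0,1.9,0],3],
    [[0.3,0,4.4],[0,1.9,0],3],
    [[0.15,0,4.4],[0,1.9,0],3],
    [[0,0,4.4],[0,1.9,0],3],
    [[-0.1,0,4.4],[0,1.9,0],3]
  ]
}}

```text
t: 39.38
eef_pos: [533.3, -183.4, 66.9]
tcp_rot: [-1.58, -0.012, 0.09]
ft_force: [0.3, 0.3, 0.4]
opening: 0.409
```

{"fn": "apply_moves", "kwargs": {
  "increments": [
    [[-0.3,0,4.4],[0,1.8,0],3],
    [[-0.4,0,4.4],[0,1.6,0],3],
    [[-0.5,0,4.0],[0,1.5,0],3],
    [[0,0,0],[0,0,0],3],
    [[0,0,0],[0,0,0],3]
  ]
}}

```text
t: 40.0
eef_pos: [514.6, -50.9, 72.3]
tcp_rot: [-1.581, -0.022, 0.004]
ft_force: [1.0, 0.3, -0.6]
opening: 0.406
```

{"fn": "apply_moves", "kwargs": {
  "increments": [
    [[-0.5,0,0.3],[0.6,0,1.2],3],
    [[0,2.2,0],[0,0,0],3],
    [[0,2.2,0],[0,0,0],3],
    [[0,1.8,0],[0,0,0],3],
    [[0,0,0],[0,0,0],3]
  ]
}}

```text
t: 40.62
eef_pos: [510.4, -52.0, 9.8]
tcp_rot: [-1.569, 0.001, -0.001]
ft_force: [0.1, -0.2, 0.3]
opening: 0.408
```

{"fn": "apply_moves", "kwargs": {
  "increments": [
    [[-0.1,0,0.4],[0,0,0],3],
    [[0,0.7,0],[0,0,0],3],
    [[0,0.7,0],[0,0,0],3],
    [[0,0.6,0],[0,0,0],3],
    [[0,0,0],[0,0,0],3]
  ]
}}

```text
t: 41.25
eef_pos: [510.1, -48.5, -9.9]
tcp_rot: [-1.57, -0.001, -0.002]
ft_force: [-0.0, 0.2, -0.8]
opening: 0.41
```

{"fn": "apply_moves", "kwargs": {
  "increments": [
    [[-0.05,0.1,0],[0,0,0],3],
    [[0,0,0],[0,0,0],5.2],
    [[0,0,0],[0,0,0],5.2],
    [[0,-1.5,0],[0,0,0],5.2],
    [[0,-4,0],[0,0,0],5.2]
  ]
}}

```text
t: 41.88
eef_pos: [508.5, -48.4, 44.6]
tcp_rot: [-1.569, 0.003, -0.002]
ft_force: [0.5, -0.6, 0.4]
opening: 0.548
```

{"fn": "apply_moves", "kwargs": {
  "increments": [
    [[-1,-4,-1.5],[0,0,0],3],
    [[-1,-4,-1.5],[0,0,0],2],
    [[-1,-2,-1.5],[0,0,0],1],
    [[0,0,0],[0,0,0],1],
    [[0,0,0],[0,0,0],1]
  ]
}}

```text
t: 42.5
eef_pos: [478.6, -94.4, 154.2]
tcp_rot: [-1.571, -0.005, -0.001]
ft_force: [-0.4, -0.0, 0.1]
opening: 0.115
```

```bash
python3 - <<'E'
from red import *
s()
p,M=shot('wrist'); save(p,'w11.png')
for r in reds(p,M,15): print(r)
print([(r[0],r[1]) for r in find(p,M,'dish',n=5)],find(p,M,'lid_lip'),find(p,M,'case_mid'),find(p,M,'handle_bar'))
p,M=shot('top'); print('top',find(p,M,'lid_lip'),find(p,M,'dish'))
p,M=shot('scene'); print('scene',find(p,M,'lid_lip'),find(p,M,'dish'))
E
```

```text
t 42.5 pos [478.6 -94.4 154.2] rot [-90.   -0.3  -0.1] F [-0.4 -0.   0.1] op 0.115 j [-0.33  0.34  1.94  0.    0.86 -1.9 ]
([509.0, -138.6, 15.0], [262.0, 257.0], 1421)
([509.4, -48.3, 15.0], [375.0, 257.0], 1426)
[(0.7, [506.7, -48.5, 2.3]), (0.68, [509.2, -136.1, -0.8]), (0.58, [622.5, -271.4, -1.2])] [] [(0.73, [531.7, -95.4, 12.9])] [(0.77, [449.3, -94.7, 15.5])]
top [] [(0.58, [620.2, -270.5, -2.8])]
scene [(0.72, [626.1, -175.0, 135.9])] [(0.77, [507.3, -139.3, 3.8]), (0.66, [508.1, -48.9, 2.3]), (0.56, [553.2, -133.7, 4.6]), (0.55, [624.3, -270.6, -1.2])]
```

View pics/w11.png

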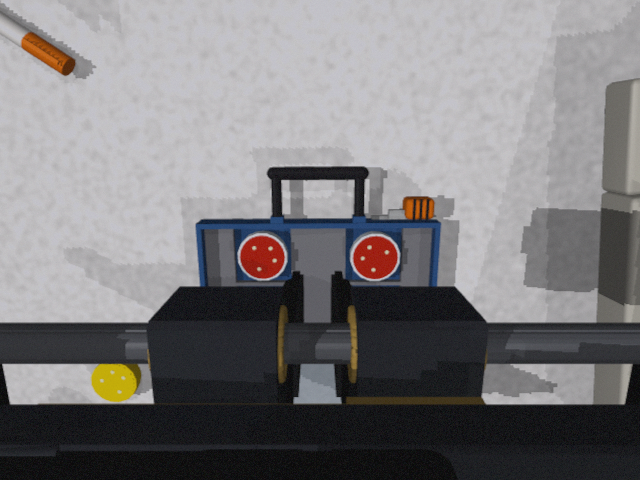

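{"fn": "apply_moves", "kwargs": {
  "increments": [
    [[1,-4,1],[0,0,0],0],
    [[4,0,1],[0,0,0],0],
    [[5,0,1],[0,0,0],0],
    [[5,0,0.4],[0,0,0],0],
    [[5,0,0],[0,0,0],0]
  ]
}}

```text
t: 43.68
eef_pos: [682.1, -59.8, 197.1]
tcp_rot: [-1.571, -0.005, -0.003]
ft_force: [-0.6, -0.8, -0.1]
opening: 0.006
```

{"fn": "apply_moves", "kwargs": {
  "increments": [
    [[1,0,0],[0,0,0],0],
    [[0,3,0],[0,0,0],0],
    [[0,4,0],[0,0,0],0],
    [[0,4,0],[0,0,0],0],
    [[0,0,0],[0,0,0],0]
  ]
}}

```text
t: 44.3
eef_pos: [693.0, -59.7, 83.2]
tcp_rot: [-1.571, -0.003, -0.002]
ft_force: [-0.1, 0.4, 0.0]
opening: 0.002
```

{"fn": "apply_moves", "kwargs": {
  "increments": [
    [[-2,1.3,0],[0,0,0],0],
    [[-2.5,0,0],[0,0,0],0],
    [[-2.5,0,0],[0,0,0],0],
    [[-2,0,0],[0,0,0],0],
    [[-2,0,0],[0,0,0],0]
  ]
}}

```text
t: 44.92
eef_pos: [583.4, -60.4, 78.9]
tcp_rot: [-1.573, -0.015, -0.002]
ft_force: [1.3, 0.2, -0.1]
opening: 0.005
```

{"fn": "apply_moves", "kwargs": {
  "increments": [
    [[-2,0,0],[0,0,0],0],
    [[-2,0,0],[0,0,0],0],
    [[-2,0,0],[0,0,0],0],
    [[0,0,0],[0,0,0],0],
    [[0,0,0],[0,0,0],0]
  ]
}}

```text
t: 45.55
eef_pos: [524.4, -61.4, 87.6]
tcp_rot: [-1.576, -0.028, -0.003]
ft_force: [0.4, -0.3, 0.2]
opening: 0.004
```

```bash
python3 - <<'E'
from h import *
s()
for n in ['top','scene']:
    p,M=shot(n); print(n,find(p,M,'lid_lip'),find(p,M,'handle_bar'),find(p,M,'keeper'))
E
```

```text
t 45.55 pos [524.4 -61.4  87.6] rot [-90.3  -1.6  -0.2] F [ 0.4 -0.3  0.2] op 0.004 j [-0.24  0.48  1.93  0.    0.71 -1.81]
top [(0.74, [484.2, -172.6, 71.4])] [] []
scene [(0.92, [465.1, -173.8, 26.4])] [(0.95, [436.6, -96.8, 9.0]), (0.29, [465.8, -173.8, 29.1]), (0.26, [547.1, 272.9, 55.6])] []
```

{"fn": "apply_moves", "kwargs": {
  "increments": [
    [[-2,0,3],[0.3,0,1.6],0],
    [[-2,0,3],[0,0,0],0],
    [[-1.7,0,2.2],[0,0,0],0],
    [[0,0,0],[0,0,0],0],
    [[0,0,0],[0,0,0],0]
  ]
}}

```text
t: 46.58
eef_pos: [466.2, 22.5, 85.0]
tcp_rot: [-1.571, 0.004, -0.003]
ft_force: [-0.3, 0.0, 0.2]
opening: 0.006
```

```bash
python3 - <<'E'
from h import *
s()
p,M=shot('wrist'); save(p,'w12.png')
i=cv2.cvtColor(p['img'],cv2.COLOR_RGB2HSV)
m=cv2.inRange(i,(3,150,100),(18,255,255)); n,l,q,c=cv2.connectedComponentsWithStats(cv2.morphologyEx(m,cv2.MORPH_CLOSE,np.ones((15,15)))); print([(ray(p,M,c[k],20).round(1),q[k]) for k in range(1,n) if q[k,4]>100])
print(find(p,M,'lid_lip'),find(p,M,'handle_bar'),find(p,M,'case_mid'))
plan([(467,16,60,0.2,0)])
E
```

```text
t 46.58 pos [466.2  22.5  85. ] rot [-90.    0.2  -0.2] F [-0.3  0.   0.2] op 0.006 j [-0.09  0.43  2.05 -0.    0.67 -1.66]
[(array([468.9, -16.2,  20. ]), array([238, 236,  35,  26, 820], dtype=int32))]
[] [(0.66, [446.3, -94.0, 19.2])] []
[[[0.12,2.48,-0.62],[-0.0,-0.5,-0.2],0],[[0,0,0],[0,0,0],0],[[0,0,0],[0,0,0],0],[[0,0,0],[0,0,0],0],[[0,0,0],[0,0,0],0]]
```

View pics/w12.png

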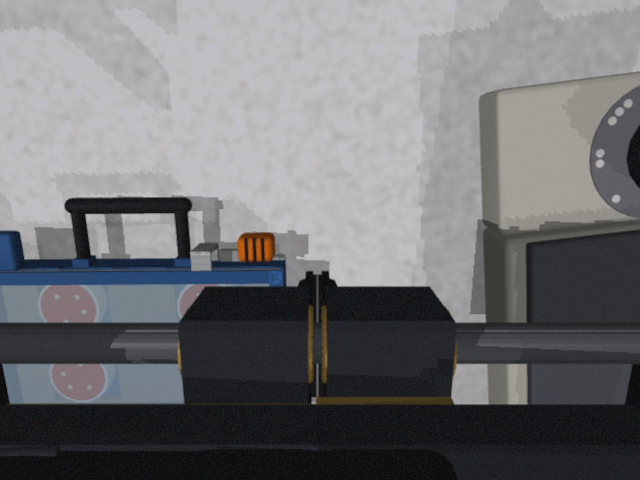

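{"fn": "apply_moves", "kwargs": {
  "increments": [
    [[0.1,2.5,-0.4],[0,0,0],0],
    [[0,2.5,0],[0,0,0],0],
    [[0,2.5,0],[0,0,0],0],
    [[0,1.5,0],[0,0,0],0],
    [[0,0,0],[0,0,0],0]
  ]
}}

```text
t: 47.4
eef_pos: [468.9, 15.7, -7.7]
tcp_rot: [-1.571, 0.002, -0.008]
ft_force: [-0.1, -0.0, 0.8]
opening: 0.005
```

{"fn": "apply_moves", "kwargs": {
  "increments": [
    [[-0.15,0.6,0],[0,0,0],0],
    [[0,0,-0.8],[0,0,0],0],
    [[0,0,-0.6],[0,0,0],0],
    [[0,0,-0.5],[0,0,0],0],
    [[0,0,0],[0,0,0],0]
  ]
}}

```text
t: 48.02
eef_pos: [467.8, -5.1, -12.5]
tcp_rot: [-1.571, -0.0, -0.008]
ft_force: [-0.3, 0.0, -1.1]
opening: 0.004
```

{"fn": "apply_moves", "kwargs": {
  "increments": [
    [[0,0,-0.3],[0,0,0],0],
    [[0,0,-0.3],[0,0,0],0],
    [[0,0,-0.2],[0,0,0],0],
    [[0,0,-0.2],[0,0,0],0],
    [[0,0,0],[0,0,0],0]
  ]
}}

```text
t: 48.65
eef_pos: [466.9, -15.1, -12.4]
tcp_rot: [-1.57, 0.001, -0.008]
ft_force: [-0.1, 0.8, -0.1]
opening: 0.005
```

{"fn": "apply_moves", "kwargs": {
  "increments": [
    [[0,0,-0.2],[0,0,0],0],
    [[0,0,-0.2],[0,0,0],0],
    [[0,0,-0.1],[0,0,0],0],
    [[0,0,0],[0,0,0],0],
    [[0,0,0],[0,0,0],0]
  ]
}}

```text
t: 49.28
eef_pos: [465.9, -19.4, -12.4]
tcp_rot: [-1.57, 0.003, -0.007]
ft_force: [-0.9, 2.6, 1.0]
opening: 0.003
```

```bash
python3 - <<'E'
from h import *
s()
p,M=shot('wrist')
i=cv2.cvtColor(p['img'],cv2.COLOR_RGB2HSV)
m=cv2.inRange(i,(3,150,100),(18,255,255)); n,l,q,c=cv2.connectedComponentsWithStats(cv2.morphologyEx(m,cv2.MORPH_CLOSE,np.ones((15,15)))); print([(ray(p,M,c[k],20).round(1),q[k]) for k in range(1,n) if q[k,4]>100])
for k in range(1,n):
    if q[k,4]>300: print([ray(p,M,(u,q[k,1]+q[k,3]/2),20).round(1) for u in (q[k,0],q[k,0]+q[k,2])])
E
```

```text
t 49.27 pos [465.9 -19.4 -12.4] rot [-89.9   0.2  -0.4] F [-0.9  2.6  1. ] op 0.003 j [-0.18  0.61  2.12  0.    0.41 -1.75]
[]
```

{"fn": "apply_moves", "kwargs": {
  "increments": [
    [[0,0,0.8],[0,0,0],0],
    [[0,-4,1],[0,0,0],0],
    [[0,-5,1],[0,0,0],0],
    [[0,-4,1],[0,0,0],0],
    [[0,0,0],[0,0,0],0]
  ]
}}

```text
t: 49.95
eef_pos: [467.9, 20.2, 121.3]
tcp_rot: [-1.57, 0.001, -0.008]
ft_force: [0.2, -0.6, -0.5]
opening: 0.005
```

```bash
python3 - <<'E'
from h import *
s()
p,M=shot('wrist'); save(p,'w13.png',(0,120,420,420),1.9)
i=cv2.cvtColor(p['img'],cv2.COLOR_RGB2HSV)
m=cv2.inRange(i,(3,150,100),(18,255,255)); n,l,q,c=cv2.connectedComponentsWithStats(cv2.morphologyEx(m,cv2.MORPH_CLOSE,np.ones((15,15)))); print([(ray(p,M,c[k],20).round(1),q[k]) for k in range(1,n) if q[k,4]>100])
print(find(p,M,'handle_bar'),find(p,M,'case_mid'),find(p,M,'lid_lip'))
p,M=shot('scene'); print(find(p,M,'handle_bar'),find(p,M,'case_mid'),find(p,M,'lid_lip'))
E
```

```text
t 49.95 pos [467.9  20.2 121.3] rot [-90.    0.1  -0.4] F [ 0.2 -0.6 -0.5] op 0.005 j [-0.1   0.37  2.01  0.    0.76 -1.66]
[(array([468.2, -37.8,  20. ]), array([219, 221,  31,  23, 638], dtype=int32))]
[(0.84, [450.5, -99.2, 15.2])] [(0.81, [536.9, -96.6, 14.5])] [(0.55, [472.6, -179.5, 23.8])]
[(0.86, [439.2, -106.2, 12.9])] [(0.74, [535.1, -99.5, 14.1])] [(0.64, [468.4, -179.5, 26.5])]
```

View pics/w13.png

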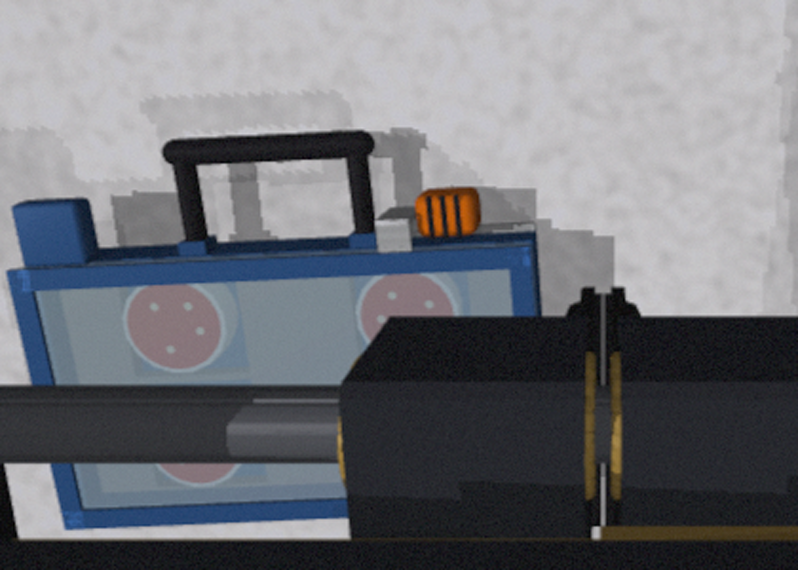

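```bash
python3 - <<'E'
from h import *
p,M=shot('wrist')
a,b=ray(p,M,(4.7,261),28),ray(p,M,(282.3,244.5),28); d=b-a; y=np.arctan2(-d[0],d[1]); 
c=(a+b)/2+53*np.array([np.cos(y),np.sin(y),0]); print('yaw',np.degrees(y),np.linalg.norm(d),c)
h1,h2=[ray(p,M,(q[0]/1.9,120+q[1]/1.9),19) for q in ((170,150),(368,141))]; e=h2-h1; print('handle',(h1+h2)/2,np.degrees(np.arctan2(-e[0],e[1])))
def cw(x,yy): return (c[:2]+[x*np.cos(y)-yy*np.sin(y),x*np.sin(y)+yy*np.cos(y)]).round(1)
print('lip',cw(-65,-78),'catch home',cw(-64,64),'open',cw(-64,78),'handle',cw(-91,0))
print('lip seen',ray(p,M,((12+92)/2/1.9,120+228/1.9),28), 'catch',ray(p,M,(448/1.9,120+208/1.9),23))
l=cw(-65,-78); plan([(l[0],l[1],60,np.degrees(y),5.5)],opening0=0)
E
```

```text
yaw 2.9543118027445012 189.49339393682124 [529.70082383 -95.97745011  28.        ]
handle [439.70837656 -99.42932904  19.        ] 2.068673820087115
lip [ 468.8 -177.2] catch home [462.5 -35.4] open [461.8 -21.4] handle [ 438.8 -100.7]
lip seen [ 467.13512793 -175.53025992   28.        ] catch [462.27234589 -35.90557598  23.        ]
[[[0.1,1.16,-3.93],[-0.0,-0.7,-0.1],5.5],[[0.05,1.16,-3.93],[-0.0,-0.7,-0.1],5.5],[[-0.0,1.16,-3.93],[-0.0,-0.7,-0.1],5.5],[[-0.05,1.16,-3.93],[-0.0,-0.7,-0.1],5.5],[[-0.1,1.16,-3.93],[-0.0,-0.7,-0.1],5.5]]
```

{"fn": "apply_moves", "kwargs": {
  "increments": [
    [[0.1,1.0,-3.9],[0,-0.7,0],5.5],
    [[0.05,1.0,-3.9],[0,-0.7,0],5.5],
    [[0,1.0,-3.9],[0,-0.7,0],5.5],
    [[-0.05,1.0,-3.9],[0,-0.7,0],5.5],
    [[-0.1,1.0,-3.5],[0,-0.5,0],5.5]
  ]
}}

```text
t: 51.02
eef_pos: [469.1, -175.6, 65.2]
tcp_rot: [-1.568, 0.009, 0.054]
ft_force: [0.4, -0.0, 0.5]
opening: 0.473
```

```bash
python3 - <<'E'
from h import *
s()
p,M=shot('wrist'); save(p,'w14.png',(160,140,560,400),2)
print(find(p,M,'lid_lip'),find(p,M,'handle_bar'))
i=cv2.cvtColor(p['img'],cv2.COLOR_RGB2HSV); m=cv2.inRange(i,(100,150,50),(125,255,255)); n,l,q,c=cv2.connectedComponentsWithStats(m); print([(q[k].tolist(),c[k].round()) for k in range(1,n) if q[k,4]>150])
E
```

```text
t 51.02 pos [ 469.1 -175.6   65.2] rot [-89.9   0.5   3.1] F [ 0.4 -0.   0.5] op 0.473 j [-0.49  0.5   1.98 -0.    0.67 -2.11]
[(0.87, [476.0, -179.9, 19.9])] [(0.98, [448.7, -102.0, 15.4])]
[([282, 241, 57, 42, 1770], array([310., 262.])), ([384, 271, 91, 12, 400], array([426., 277.])), ([478, 273, 33, 10, 153], array([497., 278.])), ([280, 284, 92, 39, 1493], array([318., 295.])), ([398, 286, 31, 14, 302], array([414., 292.])), ([538, 288, 79, 35, 1088], array([586., 298.])), ([281, 364, 12, 39, 464], array([286., 383.])), ([583, 364, 20, 41, 524], array([593., 384.]))]
```

View pics/w14.png

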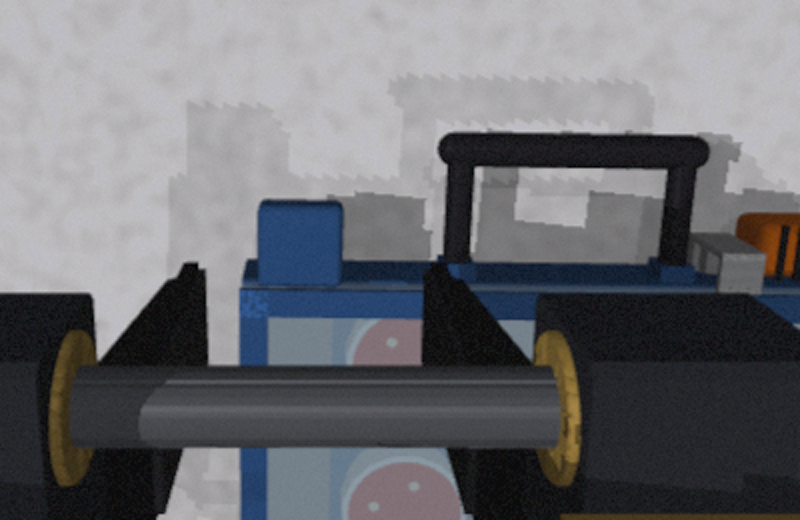

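{"fn": "apply_moves", "kwargs": {
  "increments": [
    [[0,0,-0.3],[0,0,-0.5],5.5],
    [[0,2.2,0],[0,0,0],5.5],
    [[0,2.2,0],[0,0,0],5.5],
    [[0,1.7,0],[0,0,0],5.5],
    [[0,0,0],[0,0,0],5.5]
  ]
}}

```text
t: 51.8
eef_pos: [469.7, -174.6, 4.0]
tcp_rot: [-1.569, -0.002, 0.055]
ft_force: [-0.4, -1.1, -0.0]
opening: 0.579
```

{"fn": "apply_moves", "kwargs": {
  "increments": [
    [[-0.15,0.4,-0.4],[0,0,0],5.5],
    [[0,0.4,0],[0,0,0],5.5],
    [[0,0,0],[0,0,0],1.5],
    [[0,0,0],[0,0,0],1.5],
    [[0,0,0],[0,0,0],1.5]
  ]
}}

```text
t: 52.42
eef_pos: [469.3, -178.8, -2.3]
tcp_rot: [-1.57, -0.005, 0.056]
ft_force: [-0.9, -1.2, -0.8]
opening: 0.32
```

{"fn": "apply_moves", "kwargs": {
  "increments": [
    [[0,0,0],[0,0,0],1.5],
    [[0,0,0],[0,0,0],1.5],
    [[0,-0.2,0],[0,0,0],1.5],
    [[0,-0.2,0],[0,0,0],1.5],
    [[0,0,0],[0,0,0],1.5]
  ]
}}

```text
t: 53.05
eef_pos: [469.3, -178.7, 1.7]
tcp_rot: [-1.57, -0.005, 0.055]
ft_force: [0.1, -1.4, -4.3]
opening: 0.252
```

{"fn": "apply_moves", "kwargs": {
  "increments": [
    [[0,-0.2,0],[0,0,0],1.5],
    [[0,-0.2,0],[0,0,0],1.5],
    [[0,0,0],[0,0,0],1.5],
    [[0,0,0],[0,0,0],1.5],
    [[0,0,0],[0,0,0],1.5]
  ]
}}

```text
t: 53.68
eef_pos: [469.1, -178.5, 5.7]
tcp_rot: [-1.57, -0.004, 0.056]
ft_force: [1.3, -0.2, -5.5]
opening: 0.254
```

```bash
python3 - <<'E'
from h import *
s()
p,M=shot('scene'); print(find(p,M,'lid_lip'),find(p,M,'handle_bar'),find(p,M,'case_mid'),find(p,M,'bolt'),find(p,M,'keeper'))
E
```

```text
t 53.67 pos [ 469.1 -178.5    5.7] rot [-89.9  -0.2   3.2] F [ 1.3 -0.2 -5.5] op 0.254 j [-0.5   0.6   2.03  0.01  0.51 -2.13]
[(0.97, [470.1, -179.7, 31.5])] [(0.96, [439.2, -106.0, 15.0])] [(0.61, [531.9, -97.7, 18.1])] [] [(0.3, [522.0, -490.5, 0.9])]
```

{"fn": "apply_moves", "kwargs": {
  "increments": [
    [[0,-0.3,0],[0,0,0],1.5],
    [[0,0,0],[0,0,0],1.5],
    [[0,0,0],[0,0,0],1.5],
    [[0,0,0],[0,0,0],1.5],
    [[0,0,0],[0,0,0],1.5]
  ]
}}

```text
t: 54.6
eef_pos: [468.9, -178.4, 8.9]
tcp_rot: [-1.569, -0.004, 0.056]
ft_force: [1.1, 0.5, -5.4]
opening: 0.247
```

{"fn": "apply_moves", "kwargs": {
  "increments": [
    [[0,0.3,0],[0,0,0],1.5],
    [[0,0.3,0],[0,0,0],1.5],
    [[0,0.3,0],[0,0,0],1.5],
    [[0,0.15,0],[0,0,0],1.5],
    [[0,0,0],[0,0,0],1.5]
  ]
}}

```text
t: 55.22
eef_pos: [469.1, -179.4, -1.8]
tcp_rot: [-1.57, -0.005, 0.055]
ft_force: [-1.3, -2.2, -0.4]
opening: 0.252
```

{"fn": "apply_moves", "kwargs": {
  "increments": [
    [[0,0,0],[0,0,0],5],
    [[0,0,0],[0,0,0],5],
    [[0,0,0],[0,0,0],5],
    [[0,-2,0],[0,0,0],5],
    [[0,-4,0],[0,0,0],5]
  ]
}}

```text
t: 55.85
eef_pos: [467.8, -178.1, 57.5]
tcp_rot: [-1.567, -0.0, 0.056]
ft_force: [0.9, 0.2, 0.0]
opening: 0.522
```

```bash
python3 - <<'E'
from h import *
s()
p,M=shot('wrist'); print(find(p,M,'lid_lip'),find(p,M,'handle_bar'),find(p,M,'case_mid'))
p,M=shot('scene'); print(find(p,M,'lid_lip'),find(p,M,'handle_bar'),find(p,M,'case_mid'))
E
```

```text
t 55.85 pos [ 467.8 -178.1   57.5] rot [-89.8  -0.    3.2] F [0.9 0.2 0. ] op 0.522 j [-0.5   0.51  1.99  0.01  0.64 -2.13]
[(0.91, [473.0, -179.8, 23.0])] [(0.64, [450.5, -99.1, 15.4])] []
[(0.82, [470.2, -178.5, 27.0])] [(0.93, [441.6, -105.0, 13.0])] [(0.96, [534.7, -94.9, 15.6]), (0.66, [706.8, 40.5, 2.2])]
```

```bash
python3 - <<'E'
from h import *
plan([(440,-101,75,-87,3.5,10)])
E
```

```text
[[[-0.24,-0.18,0.79],[-0.0,9.0,-0.0],3.5],[[-0.36,-0.18,0.74],[-0.0,9.0,-0.0],3.5],[[-0.47,-0.18,0.68],[-0.0,9.0,-0.0],3.5],[[-0.57,-0.18,0.59],[-0.0,9.0,-0.0],3.5],[[-0.66,-0.18,0.5],[-0.0,9.0,-0.0],3.5]]
[[[-0.73,-0.18,0.39],[-0.0,9.0,-0.0],3.5],[[-0.78,-0.18,0.27],[-0.0,9.0,-0.0],3.5],[[-0.81,-0.18,0.14],[-0.0,9.0,-0.0],3.5],[[-0.82,-0.18,0.02],[-0.0,9.0,-0.0],3.5],[[-0.81,-0.18,-0.11],[-0.0,9.0,-0.0],3.5]]
```

{"fn": "apply_moves", "kwargs": {
  "increments": [
    [[-0.25,-1,0.8],[0,9,0],3.5],
    [[-0.35,-0.2,0.75],[0,9,0],3.5],
    [[-0.45,-0.2,0.7],[0,9,0],3.5],
    [[-0.55,-0.2,0.6],[0,9,0],3.5],
    [[-0.65,-0.2,0.5],[0,9,0],3.5]
  ]
}}

```text
t: 56.88
eef_pos: [453.0, -137.8, 71.6]
tcp_rot: [-1.57, 0.008, -0.754]
ft_force: [-0.2, 0.4, -0.0]
opening: 0.369
```

{"fn": "apply_moves", "kwargs": {
  "increments": [
    [[-0.7,0,0.4],[0,9,0],3.5],
    [[-0.8,0,0.25],[0,9,0],3.5],
    [[-0.8,0,0.15],[0,9,0],3.5],
    [[-0.8,0,0],[0,9,0],3.5],
    [[-0.8,0,-0.1],[0,8,0],3.5]
  ]
}}

```text
t: 57.5
eef_pos: [438.4, -97.4, 68.5]
tcp_rot: [-1.582, 0.009, -1.549]
ft_force: [-0.1, -0.3, 0.5]
opening: 0.365
```

```bash
python3 - <<'E'
from h import *
s()
p,M=shot('wrist'); save(p,'w15.png')
print(find(p,M,'handle_bar'),find(p,M,'case_mid'))
p2,M2=shot('scene'); print(find(p2,M2,'handle_bar'))
g=p['img'].max(2); 
for v in (150,175,200,225,250):
    r=[]; row=g[v].astype(int); d=row<45; e=np.flatnonzero(np.diff(d.astype(int))); print(v,e.tolist())
E
```

```text
t 57.5 pos [438.4 -97.4  68.5] rot [-90.6   0.5 -88.7] F [-0.1 -0.3  0.5] op 0.365 j [-0.37  0.44  2.1   0.01  0.61 -0.4 ]
[(0.88, [447.6, -100.8, 15.9])] [(0.83, [530.9, -100.1, 14.9])]
[(0.56, [441.7, -104.4, 12.6])]
150 [390, 391]
175 []
200 [316, 381]
225 [317, 332]
250 [317, 332]
```

View pics/w15.png

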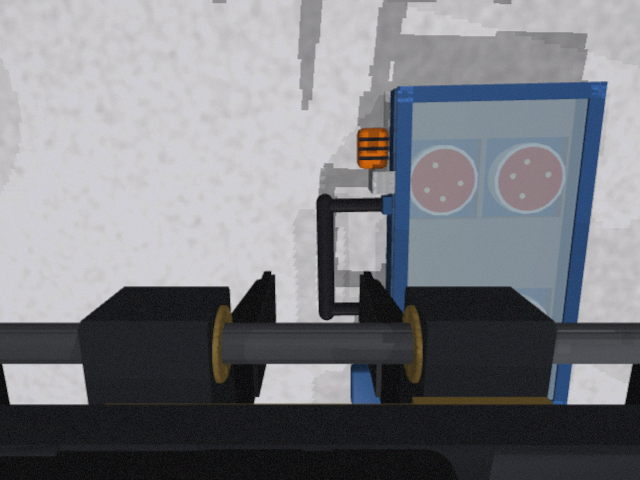

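```bash
python3 - <<'E'
from h import *
p,M=shot('wrist')
a,b=ray(p,M,(325,205),14),ray(p,M,(326,309),14); print(a,b,(a+b)/2, np.degrees(np.arctan2((a-b)[0],(a-b)[1])),np.linalg.norm(a-b))
m=(a+b)/2
plan([(m[0],m[1],40,-87.5,3.5,2),(m[0],m[1],-19,-87.5,3.5,3)])
E
```

```text
[442.98233204 -71.12888497  14.        ] [ 445.82522279 -135.40651061   14.        ] [ 444.40377742 -103.26769779   14.        ] -2.5324450826195775 64.3404630504903
[[[0.28,1.45,0.28],[0.3,-0.4,-0.2],3.5],[[0.28,1.45,0.27],[0.3,-0.4,-0.2],3.5],[[0.0,1.97,-0.0],[0.0,0.0,0.0],3.5],[[0.0,1.97,-0.0],[0.0,0.0,0.0],3.5],[[0.0,1.97,-0.0],[0.0,0.0,0.0],3.5]]
```

{"fn": "apply_moves", "kwargs": {
  "increments": [
    [[0.3,1.4,0.25],[0.3,-0.4,-0.2],3.5],
    [[0.3,1.4,0.2],[0.3,-0.4,-0.2],3.5],
    [[0,2.0,0],[0,0,0],3.5],
    [[0,1.8,0],[0,0,0],3.5],
    [[0,0,0],[0,0,0],3.5]
  ]
}}

```text
t: 58.42
eef_pos: [444.6, -105.5, 1.1]
tcp_rot: [-1.568, 0.001, -1.518]
ft_force: [-0.3, -0.4, 0.1]
opening: 0.37
```

{"fn": "apply_moves", "kwargs": {
  "increments": [
    [[-0.2,0.7,-0.1],[0,0,0],3.5],
    [[0,0.7,0],[0,0,0],3.5],
    [[0,0.6,0],[0,0,0],3.5],
    [[0,0,0],[0,0,0],0],
    [[0,0,0],[0,0,0],0]
  ]
}}

```text
t: 59.05
eef_pos: [444.3, -103.8, -18.9]
tcp_rot: [-1.567, -0.0, -1.517]
ft_force: [-0.8, 0.1, 0.2]
opening: 0.214
```

{"fn": "apply_moves", "kwargs": {
  "increments": [
    [[0,0,0],[0,0,0],0],
    [[0,0,0],[0,0,0],0],
    [[0,-0.7,0],[0,0,0],0],
    [[0,-1,0],[0,0,0],0],
    [[0,-1,0],[0,0,0],0]
  ]
}}

```text
t: 59.68
eef_pos: [444.2, -103.8, 9.6]
tcp_rot: [-1.567, 0.0, -1.517]
ft_force: [1.6, 0.2, -5.9]
opening: 0.093
```

{"fn": "apply_moves", "kwargs": {
  "increments": [
    [[0,-2,0],[0,0,0],0],
    [[0,-2,0],[0,0,0],0],
    [[0,-2,0],[0,0,0],0],
    [[0,-2,0],[0,0,0],0],
    [[0,-2,0],[0,0,0],0]
  ]
}}

```text
t: 60.3
eef_pos: [441.6, -102.9, 114.7]
tcp_rot: [-1.57, 0.001, -1.516]
ft_force: [-0.4, 0.8, -9.2]
opening: 0.096
```

{"fn": "apply_moves", "kwargs": {
  "increments": [
    [[0,-2,0.5],[0,0,0],0],
    [[0,-2,0.5],[0,0,0],0],
    [[0,-2,0.5],[0,0,0],0],
    [[0,-2,0.5],[0,0,0],0],
    [[0,-2,0.5],[0,0,0],0]
  ]
}}

```text
t: 60.92
eef_pos: [461.2, -99.5, 219.0]
tcp_rot: [-1.578, 0.004, -1.515]
ft_force: [0.2, -0.0, -7.9]
opening: 0.093
```

```bash
python3 - <<'E'
from h import *
s()
for n in ['top','scene']:
    p,M=shot(n); save(p,n+'16.png'); print(find(p,M,'handle_bar'),find(p,M,'case_mid'),find(p,M,'dish'))
plan([(484,264,210,-84,0,12)])
E
```

```text
t 60.92 pos [461.2 -99.5 219. ] rot [-90.4   0.2 -86.8] F [ 0.2 -0.  -7.9] op 0.093 j [-0.35  0.24  1.88  0.    1.03 -0.41]
[] [] [(0.62, [331.1, -330.1, -2.7]), (0.57, [624.4, -273.3, -4.6])]
[(0.97, [458.5, -101.0, 239.6])] [(0.76, [470.6, -99.5, 154.1])] [(0.77, [619.5, -270.9, -0.8]), (0.47, [708.2, 42.4, -0.4])]
[[[-3.02,0.07,0.35],[0.0,-0.2,-0.0],0],[[-3.02,0.07,0.37],[0.0,-0.2,-0.0],0],[[-3.01,0.07,0.38],[0.0,-0.2,-0.0],0],[[-3.01,0.07,0.39],[0.0,-0.2,-0.0],0],[[-3.01,0.07,0.4],[0.0,-0.2,-0.0],0]]
[[[-3.01,0.07,0.42],[0.0,-0.2,-0.0],0],[[-3.01,0.07,0.43],[0.0,-0.2,-0.0],0],[[-3.01,0.07,0.44],[0.0,-0.2,-0.0],0],[[-3.0,0.06,0.45],[0.0,-0.2,-0.0],0],[[-3.0,0.06,0.47],[0.0,-0.2,-0.0],0]]
[[[-3.0,0.06,0.48],[0.0,-0.2,-0.0],0],[[-3.0,0.06,0.49],[0.0,-0.2,-0.0],0],[[0,0,0],[0,0,0],0],[[0,0,0],[0,0,0],0],[[0,0,0],[0,0,0],0]]
```

{"fn": "apply_moves", "kwargs": {
  "increments": [
    [[-2,0,0.3],[0.2,-0.2,0],0],
    [[-3,0,0.4],[0.2,-0.2,0],0],
    [[-3,0,0.4],[0,-0.2,0],0],
    [[-3,0,0.4],[0,-0.2,0],0],
    [[-3,0,0.4],[0,-0.2,0],0]
  ]
}}

```text
t: 61.95
eef_pos: [470.7, 43.2, 214.9]
tcp_rot: [-1.577, 0.005, -1.502]
ft_force: [1.3, -1.3, -7.8]
opening: 0.096
```

{"fn": "apply_moves", "kwargs": {
  "increments": [
    [[-3,0,0.4],[0,-0.2,0],0],
    [[-3,0,0.4],[0,-0.2,0],0],
    [[-3,0,0.4],[0,-0.2,0],0],
    [[-3,0,0.4],[0,-0.2,0],0],
    [[-3,0,0.4],[0,-0.2,0],0]
  ]
}}

```text
t: 62.58
eef_pos: [477.5, 198.9, 212.3]
tcp_rot: [-1.583, 0.005, -1.484]
ft_force: [0.5, -0.5, -6.8]
opening: 0.096
```

{"fn": "apply_moves", "kwargs": {
  "increments": [
    [[-3,0,0.4],[0,-0.2,0],0],
    [[-2,0,0.4],[0,-0.2,0],0],
    [[-1,0,0],[0,0,0],0],
    [[0,0,0],[0,0,0],0],
    [[0,0,0],[0,0,0],0]
  ]
}}

```text
t: 63.2
eef_pos: [479.1, 261.5, 210.0]
tcp_rot: [-1.587, 0.003, -1.475]
ft_force: [-0.0, -0.3, -8.1]
opening: 0.097
```

```bash
python3 - <<'E'
from h import *
s()
for n in ['scene','top']:
    p,M=shot(n); save(p,n+'17.png'); print(find(p,M,'handle_bar'),find(p,M,'case_mid'),find(p,M,'lid_lip'))
E
```

```text
t 63.2 pos [479.1 261.5 210. ] rot [-90.9   0.2 -84.5] F [-0.  -0.3 -8.1] op 0.097 j [0.37 0.37 1.72 0.01 1.07 0.27]
[(0.97, [477.3, 261.6, 234.5]), (0.65, [330.3, -328.1, 1.9]), (0.23, [406.0, 207.4, 72.6])] [(0.59, [486.7, 262.2, 145.7]), (0.43, [409.0, 205.7, 73.6])] [(0.56, [493.8, 185.2, 214.4])]
[] [] [(0.56, [500.9, 185.5, 209.8]), (0.38, [521.7, -485.5, 1.5])]
```

{"fn": "apply_moves", "kwargs": {
  "increments": [
    [[-0.3,0.6,0.4],[0.4,0,0],0],
    [[0,0.8,0],[0.4,0,0],0],
    [[0,0.8,0],[0,0,0],0],
    [[0,0.6,0],[0,0,0],0],
    [[0,0,0],[0,0,0],0]
  ]
}}

```text
t: 64.22
eef_pos: [482.6, 265.6, 179.5]
tcp_rot: [-1.573, 0.003, -1.475]
ft_force: [0.7, -0.1, -8.0]
opening: 0.092
```

{"fn": "apply_moves", "kwargs": {
  "increments": [
    [[0,0.2,0],[0,0,0],0],
    [[0,0.2,0],[0,0,0],0],
    [[0,0.2,0],[0,0,0],0],
    [[0,0,0],[0,0,0],0],
    [[0,0,0],[0,0,0],0]
  ]
}}

```text
t: 64.85
eef_pos: [484.0, 265.4, 175.2]
tcp_rot: [-1.569, 0.003, -1.475]
ft_force: [0.6, 0.1, -7.2]
opening: 0.092
```

{"fn": "apply_moves", "kwargs": {
  "increments": [
    [[0,0.25,0],[0,0,0],0],
    [[0,0.2,0],[0,0,0],0],
    [[0,0.2,0],[0,0,0],0],
    [[0,0.1,0],[0,0,0],0],
    [[0,0,0],[0,0,0],0]
  ]
}}

```text
t: 65.47
eef_pos: [488.7, 265.6, 174.8]
tcp_rot: [-1.554, 0.005, -1.475]
ft_force: [-1.4, -1.5, -4.7]
opening: 0.098
```

{"fn": "apply_moves", "kwargs": {
  "increments": [
    [[0,0,1.2],[-0.5,0,0],0],
    [[0,0,1.25],[-0.4,0,0],0],
    [[0,0.2,1.25],[0,0,0],0],
    [[0,0.3,1.2],[0,0,0],0],
    [[0,0.4,1.2],[0,0,0],0]
  ]
}}

```text
t: 66.1
eef_pos: [556.9, 272.8, 169.7]
tcp_rot: [-1.563, 0.007, -1.474]
ft_force: [-1.4, -2.0, 0.8]
opening: 0.095
```

{"fn": "apply_moves", "kwargs": {
  "increments": [
    [[0,0.5,1.15],[0,0,0],0],
    [[0,0.6,1.1],[0,0,0],0],
    [[0,0.7,1.1],[0,0,0],0],
    [[0,0.8,1.0],[0,0,0],0],
    [[0,0,0],[0,0,0],0]
  ]
}}

```text
t: 66.72
eef_pos: [609.0, 278.0, 144.1]
tcp_rot: [-1.554, 0.008, -1.475]
ft_force: [1.8, -0.3, 1.8]
opening: 0.097
```

{"fn": "apply_moves", "kwargs": {
  "increments": [
    [[0,1.2,1.2],[-0.5,0,0],0],
    [[0,1.3,1.0],[-0.5,0,0],0],
    [[0,1.4,0.7],[0,0,0],0],
    [[0,1.3,0.5],[0,0,0],0],
    [[0,1.3,0.3],[0,0,0],0]
  ]
}}

```text
t: 67.35
eef_pos: [656.7, 283.1, 77.3]
tcp_rot: [-1.558, 0.011, -1.475]
ft_force: [5.1, 0.0, 0.7]
opening: 0.098
```

{"fn": "apply_moves", "kwargs": {
  "increments": [
    [[0,1.1,0.1],[0,0,0],0],
    [[0,1.0,0],[0,0,0],0],
    [[0,0.5,0],[0,0,0],0],
    [[0,0,0],[0,0,0],0],
    [[0,0,0],[0,0,0],0]
  ]
}}

```text
t: 67.97
eef_pos: [660.9, 283.3, 43.4]
tcp_rot: [-1.561, 0.01, -1.477]
ft_force: [4.4, 0.0, -1.2]
opening: 0.094
```

```bash
python3 - <<'E'
from h import *
s()
for n in ['top','scene']:
    p,M=shot(n); save(p,n+'18.png',(170,160,330,320) if n=='top' else (280,140,480,290),3); print(find(p,M,'handle_bar'),find(p,M,'case_mid'))
E
```

```text
t 67.97 pos [660.9 283.3  43.4] rot [-89.4   0.6 -84.6] F [ 4.4  0.  -1.2] op 0.094 j [0.31 0.77 1.44 0.01 0.92 0.21]
[] []
[(0.7, [656.4, 280.7, 77.3])] [(0.6, [570.9, 276.3, 72.1])]
```

{"fn": "apply_moves", "kwargs": {
  "increments": [
    [[0,0,-0.7],[0,0,0],0],
    [[0,0,-0.7],[0,0,0],0],
    [[0,0,-0.7],[0,0,0],0],
    [[0,0.2,0],[0,0,0],0],
    [[0,0,0],[0,0,0],0]
  ]
}}

```text
t: 68.9
eef_pos: [639.2, 281.4, 42.7]
tcp_rot: [-1.558, 0.011, -1.476]
ft_force: [4.3, 0.2, -0.3]
opening: 0.093
```

{"fn": "apply_moves", "kwargs": {
  "increments": [
    [[0,0,0],[0,0,0],3.2],
    [[0,0,0],[0,0,0],3.2],
    [[0,0,0],[0,0,0],3.2],
    [[0,-2,0],[0,0,0],3.2],
    [[0,-4,0],[0,0,0],3.2]
  ]
}}

```text
t: 69.53
eef_pos: [636.3, 280.3, 102.3]
tcp_rot: [-1.566, 0.009, -1.477]
ft_force: [0.4, 0.6, 1.0]
opening: 0.337
```

{"fn": "apply_moves", "kwargs": {
  "increments": [
    [[0,-4,-2],[0,0,0],2],
    [[0,-5,-4],[0,0,0],1],
    [[0,-2,-4],[0,0,0],0],
    [[0,0,-3],[0,0,0],0],
    [[0,0,0],[0,0,0],0]
  ]
}}

```text
t: 70.15
eef_pos: [505.7, 267.0, 223.0]
tcp_rot: [-1.554, 0.013, -1.477]
ft_force: [0.8, 0.6, -0.4]
opening: 0.004
```

```bash
python3 - <<'E'
from h import *
s()
p,M=shot('wrist'); save(p,'w19.png'); print('w',find(p,M,'handle_bar'),find(p,M,'case_mid'),find(p,M,'knob_grip'),find(p,M,'case'))
for n in ['scene','top']:
    p,M=shot(n); print(n,find(p,M,'handle_bar'),find(p,M,'case_mid'),find(p,M,'case'))
T=tool()
# knob: closed fingers on bar top, yaw after = aligned
plan([(440,235,170,-38.8,4.0),(409,206,100,-38.8,4.0)])
E
```

```text
t 70.15 pos [505.7 267.  223. ] rot [-89.    0.7 -84.6] F [ 0.8  0.6 -0.4] op 0.004 j [0.37 0.38 1.67 0.01 1.08 0.27]
w [(0.87, [644.3, 283.0, 72.5])] [(0.86, [547.3, 275.7, 71.0])] [(0.96, [406.8, 208.4, 72.1])] [(0.97, [550.6, 270.2, 88.2])]
scene [(0.79, [632.4, 280.3, 68.9])] [(0.59, [550.6, 273.7, 70.9])] [(0.82, [546.8, 274.5, 78.5]), (0.28, [675.1, -401.9, 0.7])]
top [(0.81, [641.1, 279.2, 67.2])] [(0.9, [550.4, 277.7, 72.7]), (0.66, [677.5, -405.0, 3.6])] [(0.95, [548.8, 270.6, 80.6]), (0.65, [466.6, 572.4, -0.5])]
[[[0.52,0.98,-1.41],[-0.2,-9.2,-0.1],4.0],[[0.29,0.99,-1.47],[-0.2,-9.2,-0.1],4.0],[[0.05,0.99,-1.5],[-0.2,-9.2,-0.1],4.0],[[-0.19,1.0,-1.48],[-0.2,-9.2,-0.1],4.0],[[-0.42,1.01,-1.43],[-0.2,-9.2,-0.1],4.0]]
[[[-0.3,3.5,-2.1],[0.0,0.0,0.0],4.0],[[-0.3,3.5,-2.1],[0.0,0.0,0.0],4.0],[[0,0,0],[0,0,0],4.0],[[0,0,0],[0,0,0],4.0],[[0,0,0],[0,0,0],4.0]]
```

{"fn": "apply_moves", "kwargs": {
  "increments": [
    [[0.5,1.0,-1.4],[-0.2,-9,-0.1],4.0],
    [[0.3,1.0,-1.5],[-0.2,-9,-0.1],4.0],
    [[0.05,1.0,-1.5],[-0.2,-9,-0.1],4.0],
    [[-0.2,1.0,-1.5],[-0.2,-9,-0.1],4.0],
    [[-0.4,1.0,-1.4],[-0.2,-9,-0.1],4.0]
  ]
}}

```text
t: 71.42
eef_pos: [439.2, 234.4, 168.6]
tcp_rot: [-1.57, -0.004, -0.668]
ft_force: [0.9, 0.5, -0.7]
opening: 0.408
```

{"fn": "apply_moves", "kwargs": {
  "increments": [
    [[-0.3,3.2,-2.0],[0,0,0],4.0],
    [[-0.3,3.2,-2.0],[0,0,0],4.0],
    [[0,0,0],[0,0,0],4.0],
    [[0,0,0],[0,0,0],4.0],
    [[0,0,0],[0,0,0],4.0]
  ]
}}

```text
t: 72.05
eef_pos: [411.1, 207.0, 105.3]
tcp_rot: [-1.567, -0.006, -0.665]
ft_force: [0.4, -0.1, -0.2]
opening: 0.422
```

```bash
python3 - <<'E'
from h import *
s()
p,M=shot('wrist'); print('w',find(p,M,'knob_grip'))
i=p['img']; g=i.astype(int)
# white pointer: bright low-saturation pixels near projected knob top
c=pix(p,M,[409,206,84.5]); print('proj',c)
# bar direction & skirt: dark blob
m=((g.max(2)<40)).astype(np.uint8); m[285:]=0; n,l,q,ce=cv2.connectedComponentsWithStats(m); k=[(q[j].tolist(),ce[j].round(1).tolist(),ray(p,M,ce[j],62).round(1).tolist()) for j in range(1,n) if q[j,4]>300]; print(k)
plan([(409,206,55,-38.8,4.0)])
E
```

```text
t 72.05 pos [411.1 207.  105.3] rot [-89.8  -0.3 -38.1] F [ 0.4 -0.1 -0.2] op 0.422 j [ 0.32  0.38  2.05 -0.    0.7  -0.58]
w [(0.7, [408.8, 209.2, 75.3])]
proj [312.32118377 262.90539202]
[([401, 59, 95, 109, 1475], [451.2, 109.3], [393.4, 310.7, 62.0]), ([275, 209, 79, 76, 3173], [319.6, 245.3], [408.8, 211.2, 62.0])]
[[[-0.06,2.51,-0.1],[-0.1,0.3,0.2],4.0],[[-0.05,2.51,-0.1],[-0.1,0.3,0.2],4.0],[[0,0,0],[0,0,0],4.0],[[0,0,0],[0,0,0],4.0],[[0,0,0],[0,0,0],4.0]]
```

{"fn": "apply_moves", "kwargs": {
  "increments": [
    [[-0.05,2.0,-0.15],[0,0.3,0.3],4.0],
    [[0,2.2,0],[0,0.3,0],4.0],
    [[0,1.7,0],[0,0,0],4.0],
    [[0,0,0],[0,0,0],4.0],
    [[0,0,0],[0,0,0],4.0]
  ]
}}

```text
t: 72.78
eef_pos: [412.6, 207.7, 47.4]
tcp_rot: [-1.561, -0.004, -0.675]
ft_force: [-0.7, 0.7, -1.0]
opening: 0.422
```

{"fn": "apply_moves", "kwargs": {
  "increments": [
    [[-0.15,0.2,-0.3],[-0.5,0,0.2],4.0],
    [[0,0.3,0],[0,0,0],4.0],
    [[0,0,0],[0,0,0],0],
    [[0,0,0],[0,0,0],0],
    [[0,0,0],[0,0,0],0]
  ]
}}

```text
t: 73.4
eef_pos: [410.0, 206.4, 43.6]
tcp_rot: [-1.569, -0.001, -0.675]
ft_force: [-6.3, -10.2, 2.4]
opening: 0.16
```

{"fn": "apply_moves", "kwargs": {
  "increments": [
    [[0,0,0],[0,0,0],0],
    [[0,0.2,0],[0,0,0],0],
    [[0,0.2,0],[0,0,0],0],
    [[0,0.2,0],[0,0,0],0],
    [[0,0.1,0],[0,0,0],0]
  ]
}}

```text
t: 74.03
eef_pos: [409.4, 205.6, 36.7]
tcp_rot: [-1.57, -0.001, -0.675]
ft_force: [-1.6, -2.4, 5.9]
opening: 0.144
```

{"fn": "apply_moves", "kwargs": {
  "increments": [
    [[0,0.1,0],[0,8.5,0],0],
    [[0,0.03,0],[0,9,0],0],
    [[0,0.03,0],[0,9,0],0],
    [[0,0,0],[0,9,0],0],
    [[0,0,0],[0,8.5,0],0]
  ]
}}

```text
t: 74.65
eef_pos: [409.0, 205.3, 36.8]
tcp_rot: [-1.569, -0.001, -1.465]
ft_force: [-1.5, -1.3, 6.8]
opening: 0.146
```

{"fn": "apply_moves", "kwargs": {
  "increments": [
    [[0,-0.3,0],[0,0,0],0],
    [[0,-0.3,0],[0,0,0],0],
    [[0,-0.1,0],[0,0,0],0],
    [[0,0,0],[0,0,0],3],
    [[0,0,0],[0,0,0],4]
  ]
}}

```text
t: 75.28
eef_pos: [409.0, 205.4, 43.6]
tcp_rot: [-1.569, -0.001, -1.466]
ft_force: [0.8, -0.1, 0.1]
opening: 0.302
```

{"fn": "apply_moves", "kwargs": {
  "increments": [
    [[0,0,0],[0,0,0],4.5],
    [[0,0,0],[0,0,0],4.5],
    [[0,-3,0],[0,0,0],4.5],
    [[0,-5,0],[0,0,0],4.5],
    [[0,-5,0],[0,0,0],4.5]
  ]
}}

```text
t: 75.9
eef_pos: [407.5, 205.1, 173.8]
tcp_rot: [-1.577, -0.003, -1.466]
ft_force: [-0.7, 0.6, -0.3]
opening: 0.471
```

{"fn": "apply_moves", "kwargs": {
  "increments": [
    [[0,-3,0],[0,0,0],4.5],
    [[0,0,0],[0,0,0],4.5],
    [[0,0,0],[0,0,0],4.5],
    [[0,0,0],[0,0,0],4.5],
    [[0,0,0],[0,0,0],4.5]
  ]
}}

```text
t: 76.53
eef_pos: [407.6, 205.2, 205.5]
tcp_rot: [-1.575, -0.002, -1.466]
ft_force: [-0.3, 0.2, -0.2]
opening: 0.475
```

```bash
python3 - <<'E'
from h import *
s()
p,M=shot('wrist'); save(p,'w20.png'); print('w',find(p,M,'knob_grip'),find(p,M,'case_mid'))
g=p['img'].astype(int); c=pix(p,M,[409,206,84.5]).astype(int); print(c)
y0,x0=c[1]-45,c[0]-45; sub=g[y0:y0+90,x0:x0+90]
m=((sub.min(2)>170)).astype(np.uint8); n,l,q,ce=cv2.connectedComponentsWithStats(m)
for j in range(1,n):
    if q[j,4]>8: w=ray(p,M,ce[j]+[x0,y0],84.5); print(q[j].tolist(),w.round(1),'angle cw from plate x',round(float(6.2-np.degrees(np.arctan2(w[1]-206,w[0]-409))),1))
for nme in ['top','scene']:
    p,M=shot(nme); print(nme,find(p,M,'case_mid'),find(p,M,'knob_grip'))
E
```

```text
t 76.53 pos [407.6 205.2 205.5] rot [-90.2  -0.1 -84. ] F [-0.3  0.2 -0.2] op 0.475 j [ 0.32  0.24  1.93 -0.    0.98  0.22]
w [(0.81, [409.3, 210.3, 73.3])] [(0.91, [546.9, 268.4, 68.9])]
[318 224]
[0, 0, 88, 90, 2038] [403.5 188.3  84.5] angle cw from plate x 113.5
[76, 0, 13, 16, 106] [432.9 238.8  84.5] angle cw from plate x -47.7
[43, 52, 9, 25, 79] [410.9 191.1  84.5] angle cw from plate x 88.9
[13, 56, 5, 5, 21] [387.2 194.1  84.5] angle cw from plate x 157.6
[17, 61, 5, 5, 19] [390.7 190.9  84.5] angle cw from plate x 146.7
[71, 60, 6, 5, 23] [431.2 195.7  84.5] angle cw from plate x 31.2
[22, 65, 6, 5, 19] [394.9 188.2  84.5] angle cw from plate x 134.6
top [(0.77, [552.4, 273.5, 67.2])] []
scene [(0.98, [548.5, 276.0, 70.1]), (0.67, [326.8, -329.4, 2.3])] [(0.54, [404.4, 206.0, 70.6])]
```

```bash
python3 -c "
from h import *
print(env.job_done())"
```

```text
the job is handed in; nothing more can be done
None
```

I did every step in the order asked and handed the job in at about 77 s; it returned no verdict.

1. **Selector to one dot:** it turned and sprang back out, confirmed in a picture.
2. **Dishes:** all four red dishes went into their own wells. I left the yellow look-alike alone.
3. **Lid and catch:** the lid is shut and the catch slid home. Its measured position matched the home position to within 1 mm.
4. **Latch tug:** I lifted the lip about 11 mm. The pull settled at about 5.4 N as the front of the case came up.
5. **Turning the case:** I hung it by the handle, tipped it over on the plate and slid it to the middle.
6. **Selector to two dots:** turned on from one dot and let spring out.

**Last checks**
- **Case:** measured at about (550, 273, 70) mm from three cameras, against a plate middle of (550, 272) mm and an expected height of 70 mm. The case's underside showed on top, so it is upside down.
- **Selector:** the pointer measured 89° clockwise from off, against 90° for two dots. The knob height of about 73 mm means it had sprung out.
- **Arm:** it was clear of everything.

**What went wrong or disagreed**
- **Fingers shorter than stated:** the finger ends sit about 24 mm behind the given TCP. The first dish grasp closed above the dish without touching it. The first selector turn must have worked only by pressing on top of the bar.
- **Case moved by the catch:** pushing the catch slid the case about 7 mm and turned it about 3°. I measured it again before going on.
- **Handle slipped:** the bar slipped about 8 mm in the grip while the case was lifted, but it held.
- **Not checked after turning over:** I had used all 16 pictures, so I could not see the dishes in their wells, and I did not measure the catch or lid again.

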